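Gauge the spare shoe-rack dowels into the caddy

TASK

Seat the gauge plate flat and square in its stand, widest hole to the left as the robot sees it, then sort the spare shoe-rack dowels, one at a time from the longest to the shortest: push each upright into the widest hole and step down to smaller holes, without forcing, until a hole refuses it or the narrowest has taken it. Lower it foot first into the caddy bay that matches the smallest hole it passed (left to right like the holes), letting go only once it is at the bay's floor; leave the plate seated and the other things alone.

Things in the scene. Friction and masses are not known exactly. Their poses are not given: they have to be found in the camera images.
- long_a: plain round beech dowel standing on end, 130 mm long; one of three diameters, 28, 22 or 16 mm (which one is for the gauge to tell), edges rounded 2 mm, about 15 to 80 g. Origin: centre of its foot (lower end); z along the dowel, upward. Exactly one of long_a, long_b and long_c is present.
- long_b: plain round beech dowel standing on end, 130 mm long; one of three diameters, 28, 22 or 16 mm (which one is for the gauge to tell), edges rounded 2 mm, about 15 to 80 g. Origin: centre of its foot (lower end); z along the dowel, upward. Exactly one of long_a, long_b and long_c is present.
- long_c: plain round beech dowel standing on end, 130 mm long; one of three diameters, 28, 22 or 16 mm (which one is for the gauge to tell), edges rounded 2 mm, about 15 to 80 g. Origin: centre of its foot (lower end); z along the dowel, upward. Exactly one of long_a, long_b and long_c is present.
- medium: plain round beech dowel standing on end, 112 mm long; one of three diameters, 28, 22 or 16 mm (which one is for the gauge to tell), edges rounded 2 mm, about 15 to 80 g. Origin: centre of its foot (lower end); z along the dowel, upward. One or both of medium and short are present.
- short: plain round beech dowel standing on end, 95 mm long; one of three diameters, 28, 22 or 16 mm (which one is for the gauge to tell), edges rounded 2 mm, about 15 to 80 g. Origin: centre of its foot (lower end); z along the dowel, upward. One or both of medium and short are present.
- tray: fixed open wooden tray, 205 (x) x 140 (y) x 30 mm high, with 6 cells (3 along x, 2 along y, 67 mm pitch; walls 5 mm thick, floor 5 mm thick) in which the dowels stand, at most one per cell, some cells empty. Origin: centre of its underside; z up
- plate: loose aluminium gauge plate lying flat on the console near the robot, 64 (x) x 180 (y) x 16 mm, 0.43 kg, with three round through holes in a row along y, mouths chamfered 2 mm: 31 mm wide at the +y end (robot's left), 25 mm in the middle, 19 mm at the other end. A dowel passes a hole with 3 mm to spare or is 3 mm too thick. Origin: centre of its underside; z up
- hole0 (a point): centre of the mouth of the widest hole (31 mm), on the plate's top face, 50 mm from the plate's centre towards +y; z up
- hole1 (a point): centre of the mouth of the middle hole (25 mm), on the plate's top face, at the plate's centre
- hole2 (a point): centre of the mouth of the narrowest hole (19 mm), on the plate's top face, 45 mm from the plate's centre towards -y
- stand: fixed black stand for the plate, 80 (x) x 204 (y) mm: a base 6 mm thick and, at its two y ends, legs whose ledges (58 mm above the console) carry the plate's ends; lugs 6 mm higher than the ledges stand round each end (pocket 68 x 184 mm), none along the middle 150 mm, which is open below and at the sides for the fingers. Origin: centre of its underside; z up
- seat (a point): centre of the pocket at the height of the ledges, where the centre of the seated plate's underside belongs; axes as the seated plate's
- caddy: loose grey plastic caddy (0.7 kg), 86 (x) x 224 (y) x 65 mm high, open at the top, three equal bays in a row along y (each 76 x 68 mm inside, 60 mm deep; walls and floor 5 mm thick). Bays match the holes of the seated plate from left to right as the robot sees them. Origin: centre of its underside; z up
- bay0 (a point): centre of the inner floor of the left (+y) bay, for dowels whose smallest passed hole is the widest one; axes as the caddy's
- bay1 (a point): centre of the inner floor of the middle bay, for dowels whose smallest passed hole is the middle one
- bay2 (a point): centre of the inner floor of the right (-y) bay, for dowels that pass the narrowest hole
- earbuds_case: bystander: black rounded earbuds case, 45 x 60 x 26 mm, lying on a fixed round wooden charging pad (110 mm across, 12 mm high). Origin: centre of its underside
- flashlight: bystander: stainless steel pocket flashlight standing on its head, 36 mm across, 104 mm tall. Origin: centre of its underside
- coaster: bystander: round glass coaster, 94 mm across, 7 mm thick. Origin: centre of its underside
Mind the look-alikes: they are no part of the job. Of the things shaped like the plate, the aluminium one is meant.

How it is judged:
By the outcome, as a careful person would: the job done as asked, in the order asked, and still so for the second after the job is handed in, with the robot touching nothing.
Of long_a, long_b, long_c only 1 to 1 are there at a start; the rules pass over those that are not, and their reading is None.
Of medium, short only 1 to 2 are there at a start; the rules pass over those that are not, and their reading is None.
At some moment in a run one of caddy may be knocked a few centimetres aside while the robot is not near it.
It also fails if it takes over 210 s, if anything falls off the work surface, if the arm or the gripper's body presses on something with over 40 N, if the wrist force passes 120 N, or if a joint passes its speed limit or range.

ROBOT

A 7-joint arm with a two-finger parallel gripper is mounted at the origin on the work surface. World frame = base frame: x ahead of the robot, y to its left, z up, the work surface at z = 0. Lengths are in m, angles in rad, forces in N, time in s.
With the tool pointing down it reaches from about 0.425 to 0.875 m from the base axis. Payload 4.7 kg.
Tool frame: the origin (TCP) lies at the very end of the fingers, on their centre line; the grasp point (between the pads) lies behind it (ctrl.tcp_to_grasp is the z of the grasp point in the tool frame, in m); z points along the fingers, y is the line along which they close (so a half turn about z gives the same grasp; the last joint's range is limited). The gripper opens to 87 mm and grips with 3 to 60 N. Pads are 19 mm wide; open, the fingers measure 117 mm over their backs; the gripper's body (75 mm by 190 mm) begins 51 mm behind the grasp point.
Start: joints at [-1.178, 0.321, -0.07, 1.45, 0.023, 1.371, -0.057], TCP at [0.24, 0.604, 0.223] pointing down, gripper open.
Joint ranges: [-2.86, 2.86], [-0.3, 2.09], [-1.38, 1.24], [0.06, 2.45], [-1.56, 4.7], [0.09, 2.05], [-2.69, 2.69]. Speed limits (rad/s): [2.57, 2.57, 3.14, 3.14, 3.14, 3.14, 3.14].

INTERFACE

Orientations are given as a rotation vector (axis times angle).
In Python, from bench import ctrl gives the robot as it stands.
- The arm moves only by the tool step_arm, never from a script. Its argument "targets" is a list of rows, each a list of 7 numbers: the shift along the world's x, y, z in cm, then the turn, a rotation vector about the world's x, y, z in degrees, then the opening, from 0 (shut) to 1 (fully open). A call has exactly 5 rows; each row shifts and turns the commanded pose from where the row before left it; what a row does not reach is not made up. A row lasts 1/12 s, in which the tool goes at most 41.7 mm and 7.16 degrees, less where a joint would pass 70% of its speed; a pose out of reach is approached as far as the arm can. A call with a gripper value outside its range is refused whole. The fingers move at their own pace and stop on an object; "force" is the grip in N (left out, the last holds). Time passes only in rows, so rows that do not move let the fingers close, or fill a call up. It gives the time, the measured TCP pose, the force, the opening and the grip force at its end, in the units of the state.
- ctrl.get_state(): the state, without advancing time (a new reading comes with each control period).
- ctrl.get_image(name): name is "scene" or "side" or "wrist"; returns (picture, depth): 420x560x3 uint8, red, green, blue; 420x560 float32, m along the optical axis (not along the pixel's ray), 0 where there is no reading.
- ctrl.camera_params(name): a dict with "intrinsics" (3x3 intrinsics, pixels), "rvec" (rotation vector, rad) and "tvec" (3), from world to camera coordinates, as OpenCV has them; the wrist camera has in their place "hand_eye" (4x4, takes a point from camera to tool coordinates, whose origin is the TCP and whose axes are the flange's). Camera axes: x right, y down, z forward; pixel columns grow to the right and rows downward; lengths in m; the calibration is good to about 2 mm. The wrist camera is an equidistant fisheye: a pixel r from the principal point sees the ray r / f radians off the axis. A picture is of the moment at which its call begins: read the wrist's pose just before it. camera_params takes no time and is no camera call.
- ctrl.close_job(): hands the job in; it is judged then, once.
The state is a dict: "time": time; "joint_positions": joint angles; "qd": joint speeds; "joint_torque": joint torques, N m; "position": TCP position; "tool_rot": TCP orientation; "ft_force": force on the tool from outside, world axes, zero at the start; "torque": the same for the moment, N m; "grip_width": opening from 0.0 (shut) to 1.0 (fully open); "grip_force": force on a finger pad.
Only numpy, scipy, OpenCV 4.12 (cv2) and the standard library are available. Lean on these libraries where they do the work, as an engineer would, in place of code of your own. Each camera call takes 0.05 s, during which the arm holds its last target. There are 200 camera calls.

## Working session

There is one attempt and no reset: what is moved stays moved. The work goes in short steps, Python scripts to look and compute and a tool call to move; the robot and the scene stay as the last step left them, time stands still between calls to the robot, and variables do not carry over. Pictures are saved under pics/ and viewed, at most 14 in all, crops included, and the job is handed in when it is done.

Besides the shell and the picture viewer there is one more tool, called after ">>>" as name(argument=value, ...), one argument or row to a line, values as JSON. step_arm: Moves the arm, as the interface text tells. Its arguments: {"type":"object","properties":{"targets":{"type":"array"},"force":{"type":"number"}},"required":["targets"]}

```bash
ls; mkdir -p pics; cat > h.py <<'E'
import numpy as np, cv2
from scipy.spatial.transform import Rotation as R
from bench import ctrl
def cam(n):
    p=ctrl.camera_params(n); return np.array(p['intrinsics']),R.from_rotvec(np.ravel(p['rvec'])).as_matrix(),np.ravel(p['tvec'])
def cloud(n,d):
    K,Rm,t=cam(n); v,u=np.mgrid[:d.shape[0],:d.shape[1]]
    c=np.stack([(u-K[0,2])/K[0,0]*d,(v-K[1,2])/K[1,1]*d,d],-1)
    P=(c-t)@Rm; P[d==0]=np.nan; return P
def proj(n,P):
    K,Rm,t=cam(n); c=np.atleast_2d(P)@Rm.T+t; q=c@K.T; return q[:,:2]/q[:,2:]
def shot(n,name):
    im,d=ctrl.get_image(n); cv2.imwrite(f'pics/{name}.png',im[:,:,::-1]); np.save(f'pics/{name}.npy',d); return im,d
E
python3 - <<'E'
from h import *
s=ctrl.get_state(); print(s['time'],s['position'],s['tool_rot'],ctrl.tcp_to_grasp)
for n in('scene','side'):
    im,d=shot(n,n+'0'); print(n,cam(n)[0].tolist(),(-cam(n)[1].T@cam(n)[2]).round(3),np.mean(d>0))
print(ctrl.camera_params('wrist'))
a=cv2.imread('pics/scene0.png');b=cv2.imread('pics/side0.png')
E
```

```text
pics
0.0 [0.24022151 0.60338761 0.22147328] [-5.91383494e-01 -3.08517360e+00  2.96612532e-03] -0.0187
scene [[506.3705546253357, 0.0, 282.26300391490406], [0.0, 506.3705546253357, 206.99709341519596], [0.0, 0.0, 1.0]] [1.23  0.93  0.959] 0.9702763605442177
side [[429.86743131264427, 0.0, 275.98158544662465], [0.0, 429.86743131264427, 202.64818134234753], [0.0, 0.0, 1.0]] [ 0.436 -0.742  0.827] 0.9959438775510204
{'intrinsics': array([[325.1922621 ,   0.        , 282.70352613],
       [  0.        , 325.1922621 , 212.16946383],
       [  0.        ,   0.        ,   1.        ]]), 'hand_eye': array([[ 8.72088123e-05, -9.60497597e-01, -2.78288266e-01,
         7.69751575e-02],
       [ 9.99999785e-01,  2.64508489e-04, -5.99561657e-04,
        -7.86005567e-04],
       [ 6.49487140e-04, -2.78288154e-01,  9.60497414e-01,
        -1.62016500e-01],
       [ 0.00000000e+00,  0.00000000e+00,  0.00000000e+00,
         1.00000000e+00]])}
```

View pics/scene0.png

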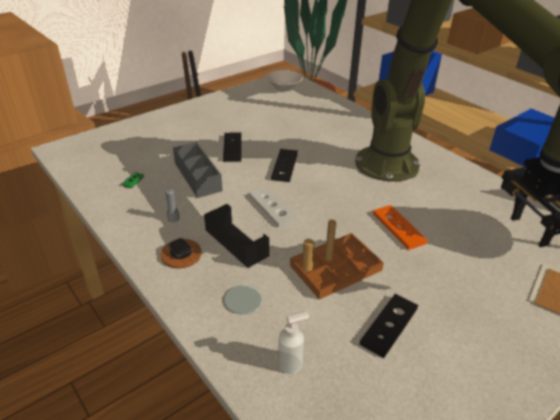

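View pics/side0.png

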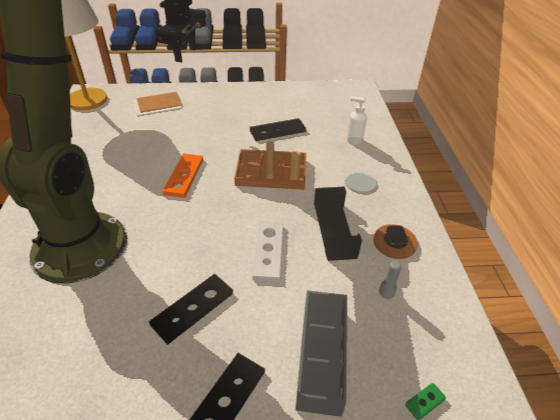

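The scene view shows the aluminium plate at (268,208), stand (237,236), caddy (197,168) and tray (337,264), with two dowels at (308,253) and (331,240). In the side view the plate is at (268,250). Look-alike plates in the side view: orange (184,174), black (278,130), (192,307) and (230,390), green (425,400). I choose the aluminium one at (268,250).

```bash
cat > fit.py <<'E'
from h import *
def rect(P,zlo,zhi,xy,rad):
    m=(P[...,2]>zlo)&(P[...,2]<zhi)&(np.hypot(P[...,0]-xy[0],P[...,1]-xy[1])<rad); Q=P[m]
    r=cv2.minAreaRect((Q[:,:2]*1000).astype(np.float32)); return len(Q),np.round(r[0],1),np.round(r[1],1),round(r[2],2),np.nanmedian(Q[:,2]).round(4)
E
python3 - <<'E'
from fit import *
D={n:cloud(n,np.load(f'pics/{n}0.npy')) for n in('scene','side')}
for n,pts in dict(side=dict(plate=(258,250),stand=(330,220),caddywall=(305,340),d1=(270,146),d2=(295,155),fl=(393,268),tab=(450,290),tray=(240,170)),scene=dict(plate=(262,203),d1=(331,223),d2=(308,243),caddy=(185,150),stand=(240,240))).items():
    for k,(u,v) in pts.items(): print(n,k,D[n][v,u].round(3))
c=D['side'][250,258]
for n in D:
    P=D[n]
    print(n,'plate',rect(P,.010,.022,c,.12))
    for z in(.07,.09,.1,.12): 
        t=D['side'][170,240]; m=(P[...,2]>z)&(np.hypot(P[...,0]-t[0],P[...,1]-t[1]-.0)<.25)
        m=m.astype(np.uint8); k,l,st,ce=cv2.connectedComponentsWithStats(m)
        for i in range(1,k):
            if st[i,4]>4: Q=P[l==i]; print(n,z,st[i],Q.mean(0).round(4),Q.min(0).round(4),Q.max(0).round(4))
im=cv2.imread('pics/side0.png'); cv2.imwrite('pics/c0.png',cv2.resize(im[120:340,170:430],None,fx=3,fy=2.7,interpolation=3)[:600,:780])
E
```

```text
side plate [ 0.448 -0.051  0.017]
side stand [0.645 0.053 0.006]
side caddywall [ 0.539 -0.289  0.002]
side d1 [0.492 0.221 0.132]
side d2 [0.562 0.219 0.101]
side fl [ 0.733 -0.188  0.101]
side tab [ 0.889 -0.182  0.003]
side tray [0.405 0.277 0.006]
scene plate [ 0.495 -0.068  0.011]
scene d1 [0.501 0.238 0.135]
scene d2 [0.571 0.231 0.1  ]
scene caddy [ 0.548 -0.438  0.04 ]
scene stand [0.643 0.028 0.007]
scene plate (750, array([439.8, -47.1]), array([210.6, 140.4]), 80.05, np.float64(0.0149))
scene 0.07 [ 466    0   64   48 1668] [0.2076 0.3908 0.6363] [0.1559 0.2595 0.5916] [0.2388 0.4633 0.6703]
scene 0.07 [327 219  10  24 185] [0.4971 0.2365 0.1081] [0.4828 0.2234 0.0707] [0.5049 0.2464 0.1378]
scene 0.07 [303 238  12  16 147] [0.5685 0.2296 0.0902] [0.5505 0.211  0.0702] [0.5803 0.2397 0.1045]
scene 0.09 [ 466    0   64   48 1668] [0.2076 0.3908 0.6363] [0.1559 0.2595 0.5916] [0.2388 0.4633 0.6703]
scene 0.09 [327 219  10  18 139] [0.4967 0.236  0.1172] [0.4828 0.2234 0.0911] [0.5044 0.2464 0.1378]
scene 0.09 [304 238  11  10  85] [0.5663 0.2278 0.0978] [0.5505 0.211  0.09  
[... 637 characters left out ...]
 0.07 [266 141   8  24 175] [0.4907 0.2267 0.1075] [0.4811 0.2197 0.071 ] [0.5014 0.2421 0.1371]
side 0.07 [290 151  10  15 128] [0.5612 0.2201 0.0904] [0.5484 0.2092 0.07  ] [0.5752 0.2421 0.1028]
side 0.09 [266 141   8  17 128] [0.4907 0.2271 0.1175] [0.4811 0.2203 0.0904] [0.5012 0.2421 0.1371]
side 0.09 [290 151  10  10  75] [0.5614 0.2225 0.0979] [0.5484 0.2092 0.0902] [0.5743 0.2421 0.1028]
side 0.1 [266 141   8  15 107] [0.4907 0.2275 0.1217] [0.4811 0.2205 0.1002] [0.501  0.2421 0.1371]
side 0.1 [291 151   9   5  29] [0.5621 0.2275 0.1011] [0.5508 0.2168 0.1001] [0.5743 0.238  0.1028]
side 0.12 [266 141   8   9  61] [0.4905 0.2288 0.1306] [0.4811 0.2215 0.1203] [0.5009 0.2421 0.1371]
```

View pics/c0.png

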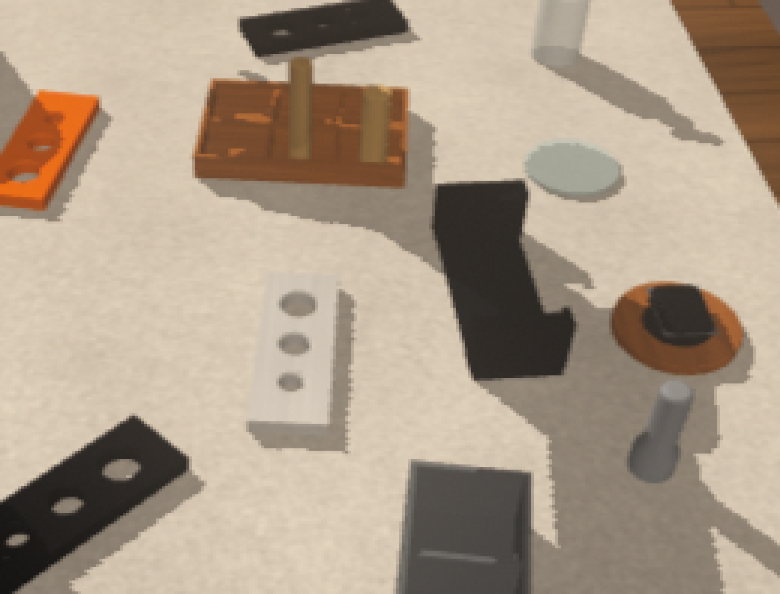

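The crop confirms the choice: the aluminium plate has its wide hole up (+y) at crop (297,303). Two dowels stand in the tray at crop (300,110) (long) and (375,125) (short, top at 0.10 m). There is no medium dowel. Next I move over the tray to take wrist views.

>>> step_arm(
  targets=[
    [2, -2.7, 0.2, 0, 0, -4.5, 1],
    [2, -2.7, 0.2, 0, 0, -4.5, 1],
    [2, -2.7, 0.2, 0, 0, -4.5, 1],
    [2, -2.7, 0.2, 0, 0, -4.5, 1],
    [2, -2.7, 0.2, 0, 0, -4.5, 1],
  ],
)

```text
time: 0.52
position: [0.341, 0.4673, 0.2322]
tool_rot: [-1.187, -2.908, 0.001]
ft_force: [0.1, 0.8, 0.1]
grip_width: 1.0
grip_force: 0.0
```

>>> step_arm(
  targets=[
    [2, -2.7, 0.2, 0, 0, -4.5, 1],
    [2, -2.7, 0.2, 0, 0, -4.5, 1],
    [2, -2.7, 0.2, 0, 0, -4.5, 1],
    [2, -2.7, 0.2, 0, 0, -4.5, 1],
    [2, -2.7, 0.2, 0, 0, -4.5, 1],
  ],
)

```text
time: 0.93
position: [0.4409, 0.3323, 0.2423]
tool_rot: [-1.732, -2.621, 0.001]
ft_force: [1.1, 0.7, -0.3]
grip_width: 1.0
grip_force: 0.0
```

>>> step_arm(
  targets=[
    [2, -2.7, 0.2, 0, 0, -4.5, 1],
    [2, -2.7, 0.2, 0, 0, -4.5, 1],
    [2, -2.7, 0.2, 0, 0, -4.5, 1],
    [2, -2.7, 0.2, 0, 0, -4.5, 1],
    [0, 0, 0, 0, 0, 0, 1],
  ],
)

```text
time: 1.35
position: [0.5248, 0.2174, 0.2509]
tool_rot: [2.13, 2.303, -0.002]
ft_force: [1.4, -0.5, 0.1]
grip_width: 1.001
grip_force: 0.0
```

```bash
cat >> h.py <<'E'
def wpose():
    s=ctrl.get_state(); T=np.eye(4); T[:3,:3]=R.from_rotvec(s['tool_rot']).as_matrix(); T[:3,3]=s['position']
    return T@np.array(ctrl.camera_params('wrist')['hand_eye'])
def wray(T,uv):
    K=np.array(ctrl.camera_params('wrist')['intrinsics']); uv=np.asarray(uv,float)
    q=(uv-K[:2,2])/K[0,0]; r=np.linalg.norm(q,axis=-1,keepdims=True)+1e-12
    d=np.concatenate([q/r*np.sin(r),np.cos(r)],-1); return d@T[:3,:3].T
def wplane(T,uv,z):
    d=wray(T,uv); return T[:3,3]+d*((z-T[2,3])/d[...,2:])
def wproj(T,P):
    K=np.array(ctrl.camera_params('wrist')['intrinsics']); c=(np.asarray(P)-T[:3,3])@T[:3,:3]
    h=np.linalg.norm(c[...,:2],axis=-1,keepdims=True); r=np.arctan2(h,c[...,2:]); return K[:2,2]+K[0,0]*r*c[...,:2]/(h+1e-12)
def wcloud(T,d):
    v,u=np.mgrid[:d.shape[0],:d.shape[1]]; K=np.array(ctrl.camera_params('wrist')['intrinsics'])
    r=np.hypot(u-K[0,2],v-K[1,2])/K[0,0]; w=wray(T,np.stack([u,v],-1)); P=T[:3,3]+w*(d/np.cos(r))[...,None]; P[d==0]=np.nan; return P
def wshot(name):
    T=wpose(); im,d=shot('wrist',name); np.save(f'pics/{name}_T.npy',T); return T,im,d
E
python3 - <<'E'
from h import *
wshot('w1')
E
```

```text
(no output)
```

View pics/w1.png

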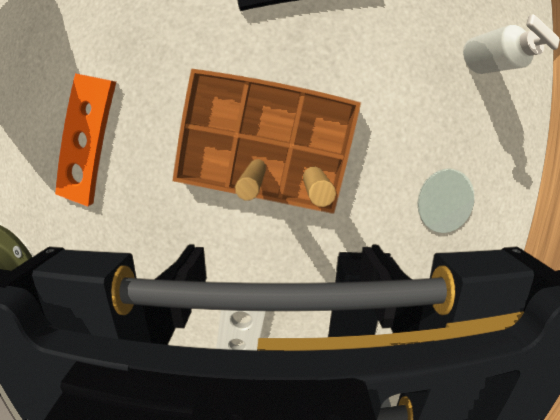

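>>> step_arm(
  targets=[
    [0, -4, 0, 0, 0, 0, 1],
    [0, -4, 0, 0, 0, 0, 1],
    [0, -4, 0, 0, 0, 0, 1],
    [0, -4, 0, 0, 0, 0, 1],
    [0, -4, 0, 0, 0, 0, 1],
  ],
)

```text
time: 1.82
position: [0.5196, 0.0254, 0.2503]
tool_rot: [-2.113, -2.324, -0.0]
ft_force: [0.4, 0.1, 0.6]
grip_width: 0.997
grip_force: 0.0
```

>>> step_arm(
  targets=[
    [-1, -2, 0, 0, 0, 0, 1],
    [0, -2, 0, 0, 0, 0, 1],
    [0, -2, 0, 0, 0, 0, 1],
    [0, 0, 0, 0, 0, 0, 1],
    [0, 0, 0, 0, 0, 0, 1],
  ],
)

```text
time: 2.23
position: [0.5101, -0.034, 0.2504]
tool_rot: [-2.117, -2.32, -0.001]
ft_force: [-0.3, 0.3, 0.2]
grip_width: 1.001
grip_force: 0.0
```

```bash
python3 - <<'E'
from h import *
wshot('w2')
E
```

```text
(no output)
```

View pics/w2.png

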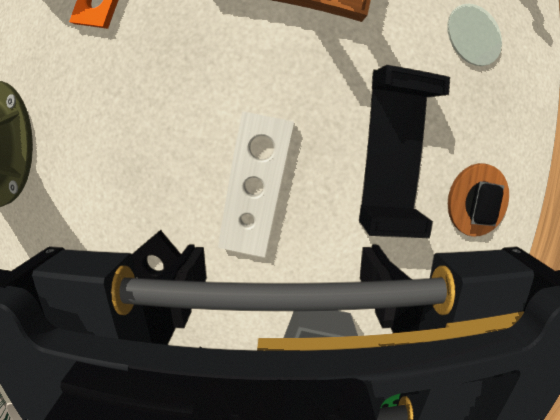

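w1 shows the tray with only two dowels, caps at (248,188) long and (321,193) short. w2 shows the plate holes at (261,148), (254,187) and (247,221) and the stand spanning (375,75)-(425,235).

```bash
python3 - <<'E'
from fit import *
T=np.load('pics/w2_T.npy'); im=cv2.imread('pics/w2.png'); g=cv2.cvtColor(im,6); d=np.load('pics/w2.npy')
P=wcloud(T,d)
Ds=cloud('side',np.load('pics/side0.npy')); Dc=cloud('scene',np.load('pics/scene0.npy'))
print('plate',rect(P,.011,.022,(.472,-.041),.105))
for n,Q in(('w',P),('side',Ds),('scene',Dc)):
    for lo,hi in((.055,.061),(.061,.07),(.05,.07)):
        try: print(n,'stand',lo,rect(Q,lo,hi,(.65,.02),.14))
        except Exception as e: print(n,e)
print('table z',[np.nanmedian(P[y,x,2]).round(4) for x,y in((200,150),(330,180))], 'plate z',P[205,235].round(4),P[165,280].round(4),P[130,255].round(4))
# holes: bilinear upsample, threshold, ellipse at top plane
for (u,v),w in zip(((261,148),(254,187),(247,221)),(18,15,12)):
    c=cv2.resize(im[v-w:v+w+1,u-w:u+w+1],None,fx=8,fy=8,interpolation=2); gg=cv2.GaussianBlur(cv2.cvtColor(c,6),(0,0),4)
    _,b=cv2.threshold(gg,0,255,cv2.THRESH_BINARY_INV+cv2.THRESH_OTSU); cs,_=cv2.findContours(b,0,1); k=max(cs,key=cv2.contourArea)
    e=cv2.fitEllipse(k); px=np.array(e[0])/8+[u-w,v-w]-.44; print('hole',px.round(1),np.array(e[1]).round(0)/8,wplane(T,px,.016).round(4))
# plate contour
m=cv2.inRange(cv2.cvtColor(im,40),(0,0,150),(180,30,255)); 
T1=np.load('pics/w1_T.npy');P1=wcloud(T1,np.load('pics/w1.npy'))
for nm,c,z in(('long',(.495,.232),.12),('short',(.565,.226),.085)):
    for n,Q in(('w',P1),('side',Ds),('scene',Dc)):
        m=(Q[...,2]>z)&(Q[...,2]<.15)&(np.hypot(Q[...,0]-c[0],Q[...,1]-c[1])<.03)
        mm=m&(Q[...,2]>np.nanmax(Q[m][:,2])-.006)
        print(nm,n,m.sum(),mm.sum(),Q[mm].mean(0).round(4),(Q[m][:,:2].min(0)).round(4),Q[m][:,:2].max(0).round(4),np.percentile(Q[m][:,2],95).round(4))
    # cap in w1
print('caddy',[ (n,rect(Q,.058,.072,(.55,-.27),.16)) for n,Q in(('w',P),('side',Ds),('scene',Dc)) if ((Q[...,2]>.058)&(Q[...,2]<.072)&(np.hypot(Q[...,0]-.55,Q[...,1]+.27)<.16)).sum()>5])
E
```

```text
plate (6114, array([472.7, -43.6]), array([180.3,  64.4]), 83.09, np.float64(0.0159))
w stand 0.055 (1574, array([650.3,  21. ]), array([ 80.4, 195.1]), 1.95, np.float64(0.0579))
w stand 0.061 (999, array([651.1,  21.1]), array([ 81.7, 196.8]), 1.92, np.float64(0.0638))
w stand 0.05 (2720, array([651. ,  21.1]), array([ 81.9, 196.8]), 1.95, np.float64(0.0586))
side stand 0.055 (285, array([649.7,  22.1]), array([ 79.5, 197. ]), 1.73, np.float64(0.0582))
side stand 0.061 (217, array([650.8,  23.6]), array([ 81.2, 201.2]), 1.99, np.float64(0.0638))
side stand 0.05 (600, array([650.5,  23.5]), array([ 81.2, 201.3]), 1.79, np.float64(0.059))
scene stand 0.055 (225, array([651.3,  22.3]), array([ 83. , 199.4]), 1.65, np.float64(0.0577))
scene stand 0.061 (144, array([654.2,  23.2]), array([ 82.8, 201.1]), 2.02, np.float64(0.0629))
scene stand 0.05 (480, array([652.4,  23.1]), array([ 85.6, 201.2]), 1.79, np.float64(0.058))
table z [np.float64(0.0009), np.float64(0.0001)] plate z [ 0.4516 -0.0687  0.0169] [ 0.5038 -0.0131  0.0167] [0.4697 0.027  0.0147]
hole [259.3 145.1] [21.5 28.5] [0.47
[... 180 characters left out ...]
0.2203] [0.5017 0.2418] 0.1359
long side 61 36 [0.4902 0.231  0.1345] [0.4811 0.2215] [0.5009 0.2421] 0.1368
long scene 67 36 [0.4933 0.2329 0.1341] [0.4828 0.2237] [0.504  0.2449] 0.1364
short w 654 590 [0.5625 0.2245 0.0998] [0.549  0.2104] [0.5764 0.2381] 0.1012
short side 87 51 [0.5617 0.2255 0.1   ] [0.5484 0.2092] [0.5743 0.2421] 0.1015
short scene 98 42 [0.5645 0.2269 0.1   ] [0.5505 0.211 ] [0.5803 0.2397] 0.1018
caddy [('w', (334, array([ 584.5, -218.6]), array([85.5, 21. ]), 3.55, np.float64(0.0641))), ('side', (732, array([ 567.1, -323.4]), array([220.9,  86. ]), 79.05, np.float64(0.0649))), ('scene', (258, array([ 569.4, -321.2]), array([224. ,  89.1]), 79.6, np.float64(0.063)))]
```

>>> step_arm(
  targets=[
    [3, 1, 0, 0, 0, -3.3, 1],
    [3, 1, 0, 0, 0, 0, 1],
    [3, 1, 0, 0, 0, 0, 1],
    [3, 1, 0, 0, 0, 0, 1],
    [2, 1, 0, 0, 0, 0, 1],
  ],
)

```text
time: 2.7
position: [0.6524, 0.0199, 0.2492]
tool_rot: [-2.177, -2.264, 0.0]
ft_force: [-1.5, 0.3, 0.4]
grip_width: 0.999
grip_force: 0.0
```

>>> step_arm(
  targets=[
    [0, 0, 0, 0, 0, 0, 1],
    [0, 0, 0, 0, 0, 0, 1],
    [0, 0, 0, 0, 0, 0, 1],
    [0, 0, 0, 0, 0, 0, 1],
    [0, 0, 0, 0, 0, 0, 1],
  ],
)

```text
time: 3.12
position: [0.6497, 0.0156, 0.2511]
tool_rot: [-2.183, -2.259, -0.001]
ft_force: [-0.0, -0.1, 0.3]
grip_width: 1.002
grip_force: 0.0
```

```bash
python3 - <<'E'
from fit import *
T,im,d=wshot('w3'); P=wcloud(T,d); print(ctrl.get_state()['position'],ctrl.get_state()['tool_rot'])
for lo,hi in((.055,.061),(.061,.07),(.05,.07)): print(rect(P,lo,hi,(.65,.02),.14))
q=cv2.resize(im[:260,120:460,::-1],None,fx=2.2,fy=2.2,interpolation=2); cv2.imwrite('pics/c3.png',q)
E
```

```text
[0.6498465  0.01558614 0.25121251] [2.18299119e+00 2.25918218e+00 1.57849537e-03]
(1805, array([650.6,  21.4]), array([ 79.4, 185. ]), 2.01, np.float64(0.0579))
(1126, array([650.9,  21.2]), array([ 80.8, 196.2]), 1.83, np.float64(0.0638))
(3018, array([650.9,  21.2]), array([ 80.8, 196.2]), 1.83, np.float64(0.0586))
```

View pics/c3.png

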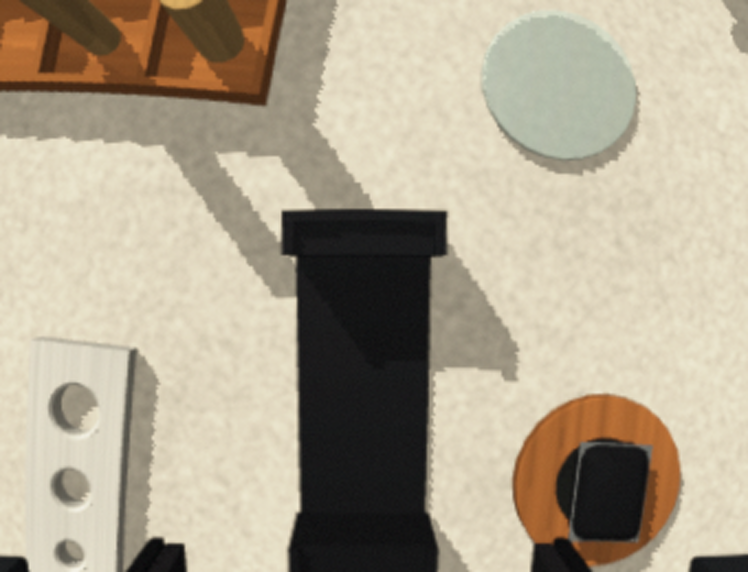

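c3 shows the stand clear with its far lug at crop (365,215); the near leg begins at crop (365,515) and may be clipped by the gripper. I'll measure along its axis.

```bash
python3 - <<'E'
from fit import *
a=np.radians(1.9); ex=np.array([np.cos(a),np.sin(a)]); ey=np.array([-ex[1],ex[0]])
Ds=cloud('side',np.load('pics/side0.npy')); Dc=cloud('scene',np.load('pics/scene0.npy'))
for n in('w2','w3'): 
    globals()[n]=wcloud(np.load(f'pics/{n}_T.npy'),np.load(f'pics/{n}.npy'))
for n,P in(('w2',w2),('w3',w3),('side',Ds),('scene',Dc)):
    q=P[...,:2]-[.651,.022]; X=(q@ex)*1000; Y=(q@ey)*1000; z=P[...,2]
    m=(z>.05)&(z<.07)&(abs(X)<48)&(abs(Y)<115)
    hi=m&(z>.0615); lo=m&(z>.056)&(z<.0595)
    f=lambda v:np.percentile(v,[0.5,3,97,99.5]).round(1)
    print(n,'+Y',f(Y[m&(Y>0)]),'-Y',f(Y[m&(Y<0)]),'X',f(X[m]),'| ledge +Y',f(Y[lo&(Y>0)]),'-Y',f(Y[lo&(Y<0)]),'Xledge',f(X[lo]))
    for s in(1,-1):
        h=hi&(s*Y>0); k=cv2.minAreaRect(np.stack([X[h],Y[h]],-1).astype(np.float32)); print('   lug',s,np.round(k[0],1),np.round(k[1],1),round(k[2],2), 'row max',np.argwhere(h)[:,0].max())
E
```

```text
w2 +Y [74.9 75.3 96.5 97.3] -Y [-98.7 -97.9 -76.3 -76. ] X [-40.6 -40.   37.2  39.8] | ledge +Y [75.  75.5 91.3 93.7] -Y [-94.3 -92.8 -76.3 -76. ] Xledge [-40.3 -32.2  32.7  34.7]
   lug 1 [-0.  86.3] [22.4 81.5] 89.96 row max 94
   lug -1 [  0.1 -87.6] [22.9 81.7] 89.67 row max 238
w3 +Y [75.4 75.6 96.9 97.2] -Y [-98.6 -98.1 -76.1 -75.7] X [-39.5 -37.4  37.5  39.4] | ledge +Y [75.4 75.5 90.8 91. ] -Y [-93.  -92.5 -76.4 -75.7] Xledge [-34.3 -32.6  32.4  34.4]
   lug 1 [ 0.  86.4] [21.8 80.8] 89.98 row max 115
   lug -1 [ -0.4 -87.4] [80.3 23. ] 0.22 row max 266
side +Y [ 74.5  75.7  99.3 101. ] -Y [-98.4 -97.8 -74.8 -73.2] X [-40.9 -40.1  37.1  39.5] | ledge +Y [74.5 76.  95.9 98.1] -Y [-97.3 -96.9 -73.8 -72.8] Xledge [-40.7 -39.3  33.2  35.1]
   lug 1 [-0.2 88.3] [81.3 28.1] 0.94 row max 193
   lug -1 [ -0.5 -87.1] [80.1 23.4] 0.39 row max 243
scene +Y [ 74.3  76.4 100.1 101.1] -Y [-99.4 -98.  -73.4 -72.4] X [-40.1 -36.5  40.7  42.9] | ledge +Y [ 77.1  77.6  99.9 100.1] -Y [-98.3 -94.3 -72.8 -71.9] Xledge [-39.6 -35.5  40.5  41. ]
   lug 1 [ 3.1 88.8] [26.  82.7] 89.34 row max 250
   lug -1 [  3.1 -86.9] [82.1 24.9] 0.44 row max 217
```

>>> step_arm(
  targets=[
    [-3.5, -1.2, 0, 0, 0, -3, 1],
    [-3.5, -1.2, 0, 0, 0, -3, 1],
    [-3.5, -1.2, 0, 0, 0, -2.9, 1],
    [-3.5, -1.2, 0, 0, 0, 0, 1],
    [-3.7, -1.2, 0, 0, 0, 0, 1],
  ],
)

```text
time: 3.58
position: [0.4715, -0.0449, 0.2504]
tool_rot: [2.352, 2.083, 0.001]
ft_force: [-0.4, 0.0, 1.4]
grip_width: 0.996
grip_force: 0.0
```

>>> step_arm(
  targets=[
    [0, 0, 0, 0, 0, 0, 1],
    [0, 0, 0, 0, 0, 0, 1],
    [0, 0, 0, 0, 0, 0, 1],
    [0, 0, 0, 0, 0, 0, 1],
    [0, 0, 0, 0, 0, 0, 1],
  ],
)

```text
time: 4.0
position: [0.4743, -0.0437, 0.2506]
tool_rot: [2.35, 2.084, -0.001]
ft_force: [0.8, 0.6, -0.2]
grip_width: 1.0
grip_force: 0.0
```

```bash
python3 - <<'E'
from fit import *
T,im,d=wshot('w4'); P=wcloud(T,d); s=ctrl.get_state(); print(s['position'],s['tool_rot'],s['joint_positions'])
print(rect(P,.011,.022,(.472,-.041),.105))
for n in('w2','w3','w4'):
    Q=wcloud(np.load(f'pics/{n}_T.npy'),np.load(f'pics/{n}.npy'))
    m=(abs(Q[...,2]-.016)<.006)&(np.hypot(Q[...,0]-.4725,Q[...,1]+.0425)<.098); q=Q[m]
    k=cv2.minAreaRect((q[:,:2]*1000).astype(np.float32)); print(n,k, np.argwhere(m)[:,0].max())
E
```

```text
[ 0.47419287 -0.04371313  0.25039293] [ 2.35014379e+00  2.08390288e+00 -1.65455656e-03] [-0.55060874 -0.09526361  0.55376176  1.83947611  0.05210091  1.383848
 -0.12853467]
(6263, array([472.7, -44. ]), array([180.3,  64.7]), 82.86, np.float64(0.0159))
w2 ((472.65673828125, -43.6396484375), (180.28968811035156, 64.36857604980469), 83.08708953857422) 256
w3 ((473.21075439453125, -43.328155517578125), (180.7367706298828, 65.66722869873047), 83.25264739990234) 278
w4 ((472.68304443359375, -43.98136901855469), (180.33335876464844, 64.74433135986328), 82.8642578125) 249
```

>>> step_arm(
  targets=[
    [-0.15, 0, -4, 0, 0, 0, 1],
    [0, 0, -4, 0, 0, 0, 1],
    [0, 0, -4, 0, 0, 0, 1],
    [0, 0, -4, 0, 0, 0, 1],
    [0, 0, -3, 0, 0, 0, 1],
  ],
)

```text
time: 4.47
position: [0.4707, -0.0441, 0.0573]
tool_rot: [-2.35, -2.083, 0.005]
ft_force: [-1.0, 0.8, 0.0]
grip_width: 1.004
grip_force: 0.0
```

>>> step_arm(
  targets=[
    [0, 0, -2, 0, 0, 0, 1],
    [0, 0, -1.5, 0, 0, 0, 1],
    [0, 0, -1, 0, 0, 0, 1],
    [0, 0, -0.7, 0, 0, 0, 1],
    [0, 0, 0, 0, 0, 0, 1],
  ],
)

```text
time: 4.88
position: [0.4714, -0.0441, 0.0074]
tool_rot: [-2.35, -2.084, 0.004]
ft_force: [-0.2, -0.1, 0.4]
grip_width: 1.002
grip_force: 0.0
```

>>> step_arm(
  targets=[
    [0, 0, -0.3, 0, 0, 0, 1],
    [0, 0, -0.1, 0, 0, 0, 1],
    [0, 0, 0, 0, 0, 0, 0.85],
    [0, 0, 0, 0, 0, 0, 0.75],
    [0, 0, 0, 0, 0, 0, 0.65],
  ],
  force=40,
)

```text
time: 5.3
position: [0.4724, -0.044, 0.0052]
tool_rot: [2.351, 2.083, 0.002]
ft_force: [0.3, -0.5, -0.8]
grip_width: 0.852
grip_force: 0.0
```

>>> step_arm(
  targets=[
    [0, 0, 0, 0, 0, 0, 0.6],
    [0, 0, 0, 0, 0, 0, 0.6],
    [0, 0, 0, 0, 0, 0, 0.6],
    [0, 0, 0, 0, 0, 0, 0.6],
    [0, 0, 0, 0, 0, 0, 0.6],
  ],
)

```text
time: 5.72
position: [0.4726, -0.0441, 0.005]
tool_rot: [2.35, 2.083, 0.002]
ft_force: [1.1, -0.3, 2.5]
grip_width: 0.729
grip_force: 40.0
```

>>> step_arm(
  targets=[
    [0, 0, 0, 0, 0, 0, 0.6],
    [0, 0, 1, 0, 0, 0, 0.6],
    [0, 0, 1, 0, 0, 0, 0.6],
    [0, 0, 0, 0, 0, 0, 0.6],
    [0, 0, 0, 0, 0, 0, 0.6],
  ],
)

```text
time: 6.13
position: [0.4719, -0.0439, 0.025]
tool_rot: [2.351, 2.084, 0.001]
ft_force: [-0.2, -0.5, -5.8]
grip_width: 0.731
grip_force: 40.0
```

>>> step_arm(
  targets=[
    [0, 0, 3, 0, 0, 0, 0.6],
    [0, 0, 3, 0, 0, 0, 0.6],
    [0, 0, 3, 0, 0, 0, 0.6],
    [3, 1, 2, 0, 0, 3, 0.6],
    [3, 1, 0, 0, 0, 3, 0.6],
  ],
)

```text
time: 6.55
position: [0.5346, -0.0242, 0.1395]
tool_rot: [2.236, 2.203, 0.013]
ft_force: [2.4, -0.8, -2.8]
grip_width: 0.726
grip_force: 40.0
```

>>> step_arm(
  targets=[
    [3, 1, 0, 0, 0, 2.9, 0.6],
    [3, 1, 0, 0, 0, 0, 0.6],
    [3, 1, 0, 0, 0, 0, 0.6],
    [2.8, 1.5, 0, 0, 0, 0, 0.6],
    [0, 0, 0, 0, 0, 0, 0.6],
  ],
)

```text
time: 6.97
position: [0.6539, 0.0263, 0.1323]
tool_rot: [2.176, 2.265, 0.003]
ft_force: [-0.2, 1.6, -4.3]
grip_width: 0.726
grip_force: 40.0
```

>>> step_arm(
  targets=[
    [0, 0, 0, 0, 0, 0, 0.6],
    [0, 0, 0, 0, 0, 0, 0.6],
    [0, 0, 0, 0, 0, 0, 0.6],
    [0, 0, 0, 0, 0, 0, 0.6],
    [0, 0, 0, 0, 0, 0, 0.6],
  ],
)

```text
time: 7.38
position: [0.6493, 0.0203, 0.135]
tool_rot: [-2.183, -2.259, -0.001]
ft_force: [0.2, 0.0, -4.5]
grip_width: 0.729
grip_force: 40.0
```

```bash
python3 - <<'E'
from fit import *
T,im,d=wshot('w5'); P=wcloud(T,d); s=ctrl.get_state(); print(s['position'],s['tool_rot'])
x,y,z=s['position']
m=(P[...,2]>z-.012)&(P[...,2]<z+.03)&(np.hypot(P[...,0]-x,P[...,1]-y)<.12); q=P[m]; r=np.argwhere(m)
print('wrist plate',cv2.minAreaRect((q[:,:2]*1000).astype(np.float32)),np.median(q[:,2]),r.min(0),r.max(0))
top=q[q[:,2]>np.median(q[:,2])-.006]; A=np.c_[top[:,:2]-[x,y],np.ones(len(top))]; print('tilt',np.linalg.lstsq(A,top[:,2],rcond=None)[0].round(4))
for n in('side','scene'):
    im,d=shot(n,n+'1'); Q=cloud(n,d); m=(Q[...,2]>z+.0)&(Q[...,2]<z+.03)&(np.hypot(Q[...,0]-x,Q[...,1]-y)<.12); q=Q[m]; A=np.c_[q[:,:2]-[x,y],np.ones(len(q))]
    print(n,m.sum(),cv2.minAreaRect((q[:,:2]*1000).astype(np.float32)),np.median(q[:,2]))
im=cv2.imread('pics/side1.png'); cv2.imwrite('pics/c5.png',cv2.resize(im[100:300,200:440],None,fx=3,fy=3,interpolation=2))
E
```

```text
[0.64949193 0.02054327 0.13502267] [-2.18315668e+00 -2.25902355e+00 -1.12321062e-03]
wrist plate ((647.9850463867188, 38.469642639160156), (84.297607421875, 145.0914764404297), 2.0346033573150635) 0.1456889525620158 [ 89 193] [337 374]
tilt [-0.0014 -0.0087  0.1464]
side 1214 ((648.0517578125, 15.171340942382812), (82.55986785888672, 173.4191131591797), 7.608640193939209) 0.14594196872368495
scene 860 ((650.009765625, 33.41072082519531), (86.25747680664062, 167.65902709960938), 8.569403648376465) 0.1446615604335577
```

View pics/c5.png

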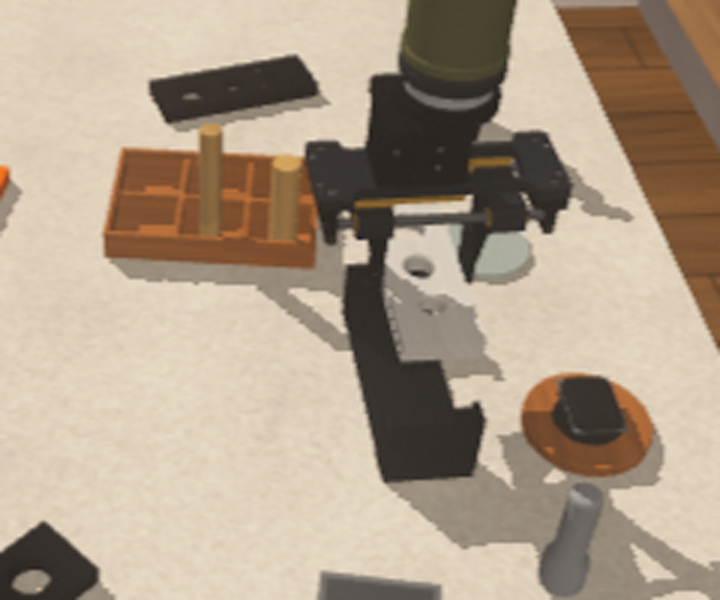

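c5 shows the plate held level across its width over the stand. I'll isolate its edges.

```bash
cat > edge.py <<'E'
from h import *
def edges(P,xy,yaw,z0,tol=.006,ylo=25):
    a=np.radians(yaw); ex=np.array([np.cos(a),np.sin(a)]); ey=np.array([-ex[1],ex[0]])
    q=P[...,:2]-xy; X=q@ex*1000; Y=q@ey*1000
    m=(abs(P[...,2]-z0)<tol)&(abs(X)<45)&(abs(Y)<115)
    ym=np.percentile(Y[m],99.5)
    L=[];
    for y in np.arange(ylo,85,4):
        k=m&(abs(Y-y)<2)
        if k.sum()>10: L.append((y,X[k].min(),X[k].max()))
    L=np.array(L); l=np.polyfit(L[:,0],L[:,1],1); r=np.polyfit(L[:,0],L[:,2],1)
    k=m&(abs(X)<28); ylow=Y[k].min()
    return dict(ymax=ym.round(1),ymin=ylow.round(1),X=((np.median(L[:,1])+np.median(L[:,2]))/2).round(2),w=(np.median(L[:,2]-L[:,1])).round(1),dyaw=(-np.degrees(np.arctan([l[0],r[0]]))).round(2),z=np.median(P[...,2][k]).round(4))
E
python3 - <<'E'
from edge import *
P=wcloud(np.load('pics/w5_T.npy'),np.load('pics/w5.npy'))
print('w5',edges(P,(.6495,.0205),1.95,.1464))
P=wcloud(np.load('pics/w4_T.npy'),np.load('pics/w4.npy')); print('w4 table rel TCP grasp',edges(P,(.4726,-.044),-6.9,.016))
# stand ledge extents rel same TCP
P=wcloud(np.load('pics/w3_T.npy'),np.load('pics/w3.npy')); a=np.radians(1.9)
for n in('side1','scene1'):
    Q=cloud(n[:-1],np.load(f'pics/{n}.npy')); im=cv2.imread(f'pics/{n}.png')
    ex=np.array([np.cos(a),np.sin(a)]);ey=np.array([-ex[1],ex[0]]);q=Q[...,:2]-[.6495,.0205];X=q@ex*1000;Y=q@ey*1000
    hsv=cv2.cvtColor(im,40); m=(abs(Q[...,2]-.146)<.007)&(abs(X)<45)&(abs(Y)<110)&(hsv[...,2]>95)
    print(n,m.sum(),np.percentile(Y[m],[1,99]).round(1),[ (y,X[m&(abs(Y-y)<3)].min().round(1),X[m&(abs(Y-y)<3)].max().round(1)) for y in(-80,-60,-45,45,60,80) if (m&(abs(Y-y)<3)).sum()>3])
E
```

```text
w5 {'ymax': np.float64(90.1), 'ymin': np.float64(-47.3), 'X': np.float64(-1.4), 'w': np.float64(64.0), 'dyaw': array([ 0.03, -0.37]), 'z': np.float64(0.1457)}
w4 table rel TCP grasp {'ymax': np.float64(89.9), 'ymin': np.float64(-90.2), 'X': np.float64(0.14), 'w': np.float64(62.7), 'dyaw': array([0.33, 0.12]), 'z': np.float64(0.0159)}
side1 1046 [-88.1  79.9] [(-80, np.float64(-33.5), np.float64(29.9)), (-60, np.float64(-33.9), np.float64(29.7)), (-45, np.float64(-33.4), np.float64(28.7)), (45, np.float64(12.4), np.float64(29.3)), (80, np.float64(-7.1), np.float64(26.3))]
scene1 672 [-44.6  93.3] [(-45, np.float64(-32.5), np.float64(26.3)), (45, np.float64(-32.6), np.float64(32.4)), (60, np.float64(-34.4), np.float64(32.3)), (80, np.float64(-31.0), np.float64(33.5))]
```

>>> step_arm(
  targets=[
    [0.28, 0.08, -1, 0, 0, 0, 0.6],
    [0, 0, -2, 0, 0, 0, 0.6],
    [0, 0, -2, 0, 0, 0, 0.6],
    [0, 0, -1, 0, 0, 0, 0.6],
    [0, 0, 0, 0, 0, 0, 0.6],
  ],
)

```text
time: 7.95
position: [0.6502, 0.0219, 0.0709]
tool_rot: [-2.18, -2.257, 0.008]
ft_force: [-1.1, -0.2, -4.6]
grip_width: 0.73
grip_force: 40.0
```

>>> step_arm(
  targets=[
    [0, 0, 0, 0, 0, 0, 0.6],
    [0, 0, 0, 0, 0, 0, 0.6],
    [0, 0, 0, 0, 0, 0, 0.6],
    [0, 0, 0, 0, 0, 0, 0.6],
    [0, 0, 0, 0, 0, 0, 0.6],
  ],
)

```text
time: 8.37
position: [0.6533, 0.0218, 0.0756]
tool_rot: [2.182, 2.259, 0.002]
ft_force: [0.7, 0.6, -3.7]
grip_width: 0.729
grip_force: 40.0
```

```bash
python3 - <<'E'
from edge import *
s=ctrl.get_state(); print(s['position'],s['tool_rot'],s['ft_force'])
T,im,d=wshot('w6'); P=wcloud(T,d); C=np.array([.651,.0214])
print('plate',edges(P,C,1.87,.0865))
a=np.radians(1.87);ex=np.array([np.cos(a),np.sin(a)]);ey=np.array([-ex[1],ex[0]]);q=P[...,:2]-C;X=q@ex*1000;Y=q@ey*1000
m=(abs(P[...,2]-.0635)<.004)&(abs(X)<48)&(Y>70)&(Y<110); print('far lug',m.sum(),np.percentile(X[m],[.5,99.5]).round(1),np.percentile(Y[m],[.5,99.5]).round(1))
c=cv2.resize(im[60:300,150:410,::-1],None,fx=3,fy=2.5,interpolation=2); cv2.imwrite('pics/c6.png',c)
E
```

```text
[0.65330767 0.02177336 0.07558499] [2.18167220e+00 2.25914212e+00 2.13784885e-03] [ 0.67781553  0.64332451 -3.69196681]
plate {'ymax': np.float64(90.6), 'ymin': np.float64(-47.2), 'X': np.float64(0.96), 'w': np.float64(64.1), 'dyaw': array([ 0.06, -0.09]), 'z': np.float64(0.0863)}
far lug 1718 [-39.8  40. ] [76.5 98.1]
```

View pics/c6.png

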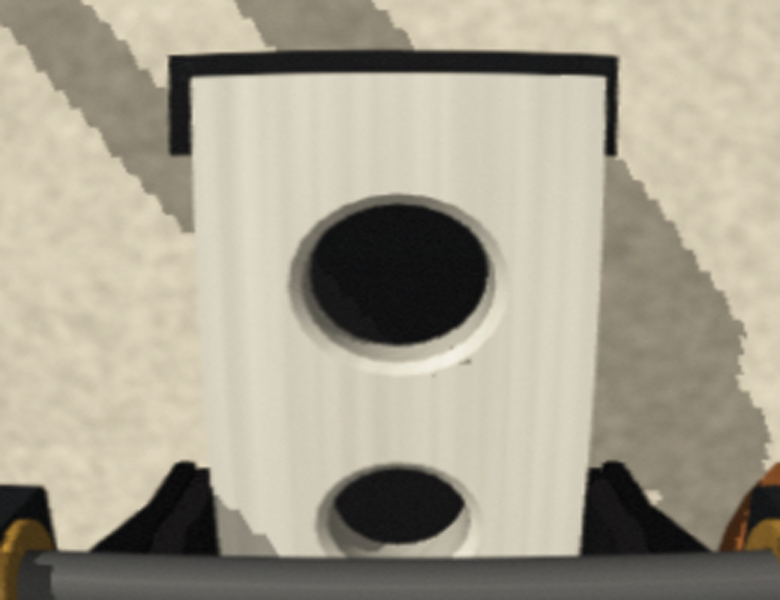

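c6 shows the plate inside the far lugs, about 0.8 mm too far right: the left lug shows at crop 170-190, the right at 605-617. I shift it and lower.

>>> step_arm(
  targets=[
    [-0.08, 0, 0, 0, 0, 0, 0.6],
    [0, 0, -0.2, 0, 0, 0, 0.6],
    [0, 0, -0.2, 0, 0, 0, 0.6],
    [0, 0, -0.2, 0, 0, 0, 0.6],
    [0, 0, 0, 0, 0, 0, 0.6],
  ],
)

```text
time: 8.83
position: [0.6514, 0.0218, 0.0678]
tool_rot: [-2.182, -2.259, 0.001]
ft_force: [-0.2, -0.0, -5.3]
grip_width: 0.732
grip_force: 40.0
```

>>> step_arm(
  targets=[
    [0, 0, -0.15, 0, 0, 0, 0.6],
    [0, 0, -0.15, 0, 0, 0, 0.6],
    [0, 0, -0.1, 0, 0, 0, 0.6],
    [0, 0, 0, 0, 0, 0, 0.6],
    [0, 0, 0, 0, 0, 0, 0.6],
  ],
)

```text
time: 9.25
position: [0.6518, 0.0217, 0.0645]
tool_rot: [2.182, 2.26, -0.0]
ft_force: [1.1, 0.3, -4.6]
grip_width: 0.728
grip_force: 40.0
```

>>> step_arm(
  targets=[
    [0, 0, -0.1, 0, 0, 0, 0.6],
    [0, 0, -0.1, 0, 0, 0, 0.6],
    [0, 0, 0, 0, 0, 0, 0.6],
    [0, 0, 0, 0, 0, 0, 0.6],
    [0, 0, 0, 0, 0, 0, 0.6],
  ],
)

```text
time: 9.67
position: [0.6521, 0.0217, 0.0631]
tool_rot: [2.182, 2.26, 0.001]
ft_force: [-1.7, 0.1, 0.1]
grip_width: 0.729
grip_force: 40.0
```

Weight is taken up at TCP 0.063, as expected for the plate seated. I release and rise.

>>> step_arm(
  targets=[
    [0, 0, 0, 0, 0, 0, 0.78],
    [0, 0, 0, 0, 0, 0, 0.85],
    [0, 0, 0, 0, 0, 0, 0.95],
    [0, 0, 0, 0, 0, 0, 0.95],
    [0, 0, 1, 0, 0, 0, 0.95],
  ],
)

```text
time: 10.08
position: [0.6505, 0.0218, 0.071]
tool_rot: [-2.181, -2.259, 0.004]
ft_force: [-0.3, -0.8, 0.5]
grip_width: 0.933
grip_force: 0.0
```

>>> step_arm(
  targets=[
    [0, 0, 3, 0, 0, 0, 0.95],
    [0, 0, 4, 0, 0, 0, 0.95],
    [0, 0, 4, 0, 0, 0, 0.95],
    [0, 0, 4, 0, 0, 0, 0.9],
    [0, 0, 3, 0, 0, 0, 0.5],
  ],
)

```text
time: 10.5
position: [0.6527, 0.0213, 0.2576]
tool_rot: [2.181, 2.257, 0.006]
ft_force: [1.7, -0.2, 0.3]
grip_width: 0.882
grip_force: 0.0
```

>>> step_arm(
  targets=[
    [0, 0, 0, 0, 0, 0, 0.5],
    [0, 0, 0, 0, 0, 0, 0.5],
    [0, 0, 0, 0, 0, 0, 0.5],
    [0, 0, 0, 0, 0, 0, 0.5],
    [0, 0, 0, 0, 0, 0, 0.5],
  ],
)

```text
time: 10.92
position: [0.6511, 0.0219, 0.2509]
tool_rot: [-2.181, -2.259, 0.004]
ft_force: [-0.6, 0.0, -0.7]
grip_width: 0.547
grip_force: 0.0
```

```bash
cat > seat.py <<'E'
from edge import *
def seatcheck(name):
    s=ctrl.get_state(); print(s['time'],s['position'],s['tool_rot'],s['grip_width'])
    T,im,d=wshot(name); P=wcloud(T,d); C=np.array([.651,.0214])
    print('plate',edges(P,C,1.87,.074,ylo=-70,tol=.005))
    a=np.radians(1.87);ex=np.array([np.cos(a),np.sin(a)]);ey=np.array([-ex[1],ex[0]]);q=P[...,:2]-C;X=q@ex*1000;Y=q@ey*1000
    m=(abs(P[...,2]-.074)<.006)&(abs(X)<30)&(abs(Y)<86); q=P[m]; print('tilt/z',np.linalg.lstsq(np.c_[q[:,:2]-C,np.ones(len(q))],q[:,2],rcond=None)[0].round(4))
    H=[]
    for y0 in(50,0,-45):
        p=C+ey*y0/1000; u,v=wproj(T,np.r_[p,.074]).astype(int); w=26
        c=cv2.resize(im[v-w:v+w+1,u-w:u+w+1],None,fx=8,fy=8,interpolation=2); g=cv2.GaussianBlur(cv2.cvtColor(c,7),(0,0),4)
        _,b=cv2.threshold(g,80,255,cv2.THRESH_BINARY_INV); cs,_=cv2.findContours(b,0,1)
        cs=[k for k in cs if cv2.contourArea(k)>3000 and cv2.pointPolygonTest(k,(w*8+4,w*8+4),False)>0]
        if cs: e=cv2.fitEllipse(cs[0]); px=np.array(e[0])/8+[u-w,v-w]-.44; print('hole',y0,px.round(1),(np.array(e[1])/8).round(1),wplane(T,px,.066).round(4),'expect',p.round(4))
        else: print('hole',y0,'none',p.round(4))
E
python3 -c "
from seat import *
seatcheck('w7')"
```

```text
10.9167 [0.65106174 0.02186056 0.25089423] [-2.18111418 -2.25863711  0.00354203] 0.546880176940689
plate {'ymax': np.float64(90.2), 'ymin': np.float64(-88.8), 'X': np.float64(-0.05), 'w': np.float64(63.4), 'dyaw': array([0.04, 0.14]), 'z': np.float64(0.0739)}
tilt/z [ 0.0004 -0.0007  0.0739]
hole 50 [283.7 143.5] [27.5 28.3] [0.6489 0.0728 0.066 ] expect [0.6494 0.0714]
hole 0 [283.6 189.4] [19.1 21.9] [0.6505 0.0228 0.066 ] expect [0.651  0.0214]
hole -45 [283.5 228.7] [11.5 15.3] [ 0.652  -0.0224  0.066 ] expect [ 0.6525 -0.0236]
```

>>> step_arm(
  targets=[
    [-2.3, 3, 0, 0, 0, 0, 0.5],
    [-2.3, 3, 0, 0, 0, 0, 0.5],
    [-2.3, 3, 0, 0, 0, 0, 0.5],
    [-2.3, 3, 0, 0, 0, 0, 0.5],
    [-2.3, 3, 0, 0, 0, 0, 0.5],
  ],
)

```text
time: 11.38
position: [0.5352, 0.1728, 0.2517]
tool_rot: [-2.182, -2.259, 0.002]
ft_force: [-0.0, 0.8, -0.2]
grip_width: 0.502
grip_force: 0.0
```

>>> step_arm(
  targets=[
    [-2.3, 3, 0, 0, 0, 0, 0.5],
    [-2.1, 2.9, 0, 0, 0, 0, 0.5],
    [0, 0, 0, 0, 0, 0, 0.5],
    [0, 0, 0, 0, 0, 0, 0.5],
    [0, 0, 0, 0, 0, 0, 0.5],
  ],
)

```text
time: 11.8
position: [0.493, 0.2301, 0.2521]
tool_rot: [2.182, 2.259, -0.002]
ft_force: [-0.4, -0.2, -0.1]
grip_width: 0.503
grip_force: 0.0
```

>>> step_arm(
  targets=[
    [0, 0, 0, 0, 0, 0, 0.5],
    [0, 0, 0, 0, 0, 0, 0.5],
    [0, 0, 0, 0, 0, 0, 0.5],
    [0, 0, 0, 0, 0, 0, 0.5],
    [0, 0, 0, 0, 0, 0, 0.5],
  ],
)

```text
time: 12.22
position: [0.4933, 0.2302, 0.2525]
tool_rot: [2.184, 2.258, -0.0]
ft_force: [-0.6, -0.1, -0.7]
grip_width: 0.501
grip_force: 0.0
```

```bash
cat > cap.py <<'E'
from h import *
def caps(name,cs):
    s=ctrl.get_state(); print(s['time'],s['position'],s['tool_rot'],s['grip_width'],s['joint_positions'][[0,6]] if hasattr(s['joint_positions'],'shape') else '')
    T,im,d=wshot(name); P=wcloud(T,d)
    for nm,c,z in cs:
        m=(abs(P[...,2]-z)<.006)&(np.hypot(P[...,0]-c[0],P[...,1]-c[1])<.03); q=P[m]
        if len(q)<8: print(nm,'none');continue
        (x,y),r=cv2.minEnclosingCircle((q[:,:2]*1000).astype(np.float32)); print(nm,len(q),'mean',q.mean(0).round(4),'circ',round(x,1),round(y,1),round(r,1))
E
python3 -c "
from cap import *
caps('w8',[('long',(.4916,.2313),.135),('short',(.5625,.2245),.1)])"
```

```text
12.2167 [0.49326886 0.23017457 0.25252135] [ 2.18351968e+00  2.25843568e+00 -1.49194656e-04] 0.5011339080497558 [-0.88135424 -0.42131598]
long 460 mean [0.4911 0.2316 0.1347] circ 491.1 230.8 10.7
short 559 mean [0.5622 0.2248 0.0997] circ 562.3 224.1 14.1
```

>>> step_arm(
  targets=[
    [-0.1, 0.1, -3, 0, 0, 0, 0.5],
    [0, 0, -3, 0, 0, 0, 0.5],
    [0, 0, -3, 0, 0, 0, 0.5],
    [0, 0, -3, 0, 0, 0, 0.5],
    [0, 0, -3, 0, 0, 0, 0.5],
  ],
)

```text
time: 12.68
position: [0.4919, 0.2317, 0.1014]
tool_rot: [2.182, 2.26, 0.001]
ft_force: [1.3, 0.0, -0.4]
grip_width: 0.501
grip_force: 0.0
```

>>> step_arm(
  targets=[
    [0, 0, -2, 0, 0, 0, 0.5],
    [0, 0, -1.1, 0, 0, 0, 0.5],
    [0, 0, 0, 0, 0, 0, 0.4],
    [0, 0, 0, 0, 0, 0, 0.3],
    [0, 0, 0, 0, 0, 0, 0.2],
  ],
  force=20,
)

```text
time: 13.1
position: [0.4932, 0.2323, 0.0732]
tool_rot: [2.182, 2.259, 0.004]
ft_force: [-1.1, 0.6, 0.8]
grip_width: 0.348
grip_force: 0.0
```

>>> step_arm(
  targets=[
    [0, 0, 0, 0, 0, 0, 0.15],
    [0, 0, 0, 0, 0, 0, 0.15],
    [0, 0, 0, 0, 0, 0, 0.15],
    [0, 0, 0, 0, 0, 0, 0.15],
    [0, 0, 0, 0, 0, 0, 0.15],
  ],
)

```text
time: 13.52
position: [0.4931, 0.2324, 0.0732]
tool_rot: [2.182, 2.259, 0.005]
ft_force: [0.6, -0.5, 6.5]
grip_width: 0.247
grip_force: 20.0
```

```bash
python3 -c "
from cap import *
caps('w9',[('long',(.4911,.2312),.135)])"
```

```text
13.5167 [0.493102   0.2323825  0.07320045] [2.18194392 2.25933947 0.00482066] 0.2470072537596983 [-0.85669203 -0.36357475]
long 1680 mean [0.4918 0.235  0.1346] circ 492.1 235.5 18.7
```

>>> step_arm(
  targets=[
    [0, 0, 1, 0, 0, 0, 0.15],
    [0, 0, 3, 0, 0, 0, 0.15],
    [0, 0, 3, 0, 0, 0, 0.15],
    [0, 0, 3, 0, 0, 0, 0.15],
    [0, 0, 2, 0, 0, 0, 0.15],
  ],
)

```text
time: 13.98
position: [0.4926, 0.2319, 0.195]
tool_rot: [2.182, 2.259, 0.005]
ft_force: [0.2, 0.6, -0.8]
grip_width: 0.25
grip_force: 20.0
```

>>> step_arm(
  targets=[
    [2.2, -2.3, 0, 0, 0, 0, 0.15],
    [2.2, -2.3, 0, 0, 0, 0, 0.15],
    [2.2, -2.3, 0, 0, 0, 0, 0.15],
    [2.2, -2.3, 0, 0, 0, 0, 0.15],
    [2.2, -2.3, 0, 0, 0, 0, 0.15],
  ],
)

```text
time: 14.4
position: [0.6024, 0.1157, 0.1921]
tool_rot: [-2.182, -2.26, -0.0]
ft_force: [0.2, 0.7, -0.3]
grip_width: 0.247
grip_force: 20.0
```

>>> step_arm(
  targets=[
    [2.3, -2.2, 0, 0, 0, 0, 0.15],
    [2.4, -2.18, 0, 0, 0, 0, 0.15],
    [0, 0, 0, 0, 0, 0, 0.15],
    [0, 0, 0, 0, 0, 0, 0.15],
    [0, 0, 0, 0, 0, 0, 0.15],
  ],
)

```text
time: 14.82
position: [0.6483, 0.0734, 0.1914]
tool_rot: [-2.182, -2.259, 0.001]
ft_force: [0.1, 0.4, -0.3]
grip_width: 0.249
grip_force: 20.0
```

>>> step_arm(
  targets=[
    [0, 0, 0, 0, 0, 0, 0.15],
    [0, 0, 0, 0, 0, 0, 0.15],
    [0, 0, 0, 0, 0, 0, 0.15],
    [0, 0, 0, 0, 0, 0, 0.15],
    [0, 0, 0, 0, 0, 0, 0.15],
  ],
)

```text
time: 15.23
position: [0.6487, 0.0735, 0.1918]
tool_rot: [-2.181, -2.261, -0.001]
ft_force: [0.2, -0.4, -0.1]
grip_width: 0.249
grip_force: 20.0
```

```bash
cat > dow.py <<'E'
from h import *
# dowel axis in hand from side & scene clouds: beech-coloured points between foot and fingers
def dow(tag,lo,hi):
    s=ctrl.get_state(); x,y,z=s['position']; print(s['time'],s['position'].round(4) if hasattr(s['position'],'round') else s['position'],s['ft_force'])
    for n in('side','scene'):
        im,d=shot(n,n+tag); P=cloud(n,d); hs=cv2.cvtColor(im,41)
        m=(hs[...,1]>60)&(P[...,2]>lo)&(P[...,2]<hi)&(np.hypot(P[...,0]-x,P[...,1]-y)<.03); q=P[m]
        if len(q)<10: print(n,len(q));continue
        o=-cam(n)[1].T@cam(n)[2]; v=np.r_[x,y]-o[:2]; v/=np.linalg.norm(v); nrm=np.array([-v[1],v[0]])
        r=np.argwhere(m); out=[]
        for row in np.unique(r[:,0]):
            k=P[row][m[row]]; t=k[:,:2]@nrm; out.append((k[:,2].mean(),(t.max()+t.min())/2-np.r_[x,y]@nrm,np.ptp(t)))
        out=np.array(out); f=np.polyfit(out[:,0]-z,out[:,1],1); print(n,len(q),'nrm',nrm.round(2),'off mm',(np.median(out[:,1])*1000).round(2),'slope deg',np.degrees(f[0]).round(1),'w',(np.median(out[:,2])*1000).round(1),'zmin',q[:,2].min().round(4))
E
python3 -c "
from dow import *
dow('2',.10,.185)"
```

```text
15.2333 [0.6487 0.0735 0.1918] [ 0.18134523 -0.42332706 -0.09323282]
side 166 nrm [-0.97  0.25] off mm 1.55 slope deg 0.4 w 19.3 zmin 0.125
scene 156 nrm [ 0.83 -0.56] off mm 0.38 slope deg -2.6 w 18.1 zmin 0.1241
```

>>> step_arm(
  targets=[
    [0.1, 0, -2, 0, 0, 0, 0.15],
    [0, 0, -2, 0, 0, 0, 0.15],
    [0, 0, -0.4, 0, 0, 0, 0.15],
    [0, 0, -0.4, 0, 0, 0, 0.15],
    [0, 0, -0.4, 0, 0, 0, 0.15],
  ],
)

```text
time: 15.75
position: [0.6503, 0.0729, 0.14]
tool_rot: [2.182, 2.259, 0.001]
ft_force: [0.4, -0.3, -0.7]
grip_width: 0.255
grip_force: 20.0
```

>>> step_arm(
  targets=[
    [0, 0, -0.4, 0, 0, 0, 0.15],
    [0, 0, -0.4, 0, 0, 0, 0.15],
    [0, 0, -0.4, 0, 0, 0, 0.15],
    [0, 0, 0, 0, 0, 0, 0.15],
    [0, 0, 0, 0, 0, 0, 0.15],
  ],
)

```text
time: 16.17
position: [0.6498, 0.0729, 0.1276]
tool_rot: [-2.182, -2.26, 0.0]
ft_force: [-0.2, -0.1, 0.5]
grip_width: 0.249
grip_force: 20.0
```

>>> step_arm(
  targets=[
    [0, 0, -0.4, 0, 0, 0, 0.15],
    [0, 0, -0.4, 0, 0, 0, 0.15],
    [0, 0, -0.4, 0, 0, 0, 0.15],
    [0, 0, -0.4, 0, 0, 0, 0.15],
    [0, 0, 0, 0, 0, 0, 0.15],
  ],
)

```text
time: 16.58
position: [0.6492, 0.0729, 0.1103]
tool_rot: [-2.182, -2.259, 0.002]
ft_force: [-0.3, -0.0, -0.9]
grip_width: 0.249
grip_force: 20.0
```

The long dowel passes the widest hole freely. Next is the middle hole.

>>> step_arm(
  targets=[
    [0, 0, 1.5, 0, 0, 0, 0.15],
    [0, 0, 2, 0, 0, 0, 0.15],
    [0, 0, 1.5, 0, 0, 0, 0.15],
    [0.1, -2.5, 0, 0, 0, 0, 0.15],
    [0.1, -2.45, 0, 0, 0, 0, 0.15],
  ],
)

```text
time: 17.0
position: [0.6529, 0.0254, 0.1629]
tool_rot: [2.177, 2.264, 0.004]
ft_force: [0.4, -1.1, -1.1]
grip_width: 0.247
grip_force: 20.0
```

>>> step_arm(
  targets=[
    [0, 0, 0, 0, 0, 0, 0.15],
    [0, 0, 0, 0, 0, 0, 0.15],
    [0, 0, 0, 0, 0, 0, 0.15],
    [0, 0, -0.6, 0, 0, 0, 0.15],
    [0, 0, -0.6, 0, 0, 0, 0.15],
  ],
)

```text
time: 17.42
position: [0.6521, 0.0251, 0.1492]
tool_rot: [-2.18, -2.262, -0.001]
ft_force: [0.5, -0.3, -0.5]
grip_width: 0.246
grip_force: 20.0
```

>>> step_arm(
  targets=[
    [0, 0, -0.2, 0, 0, 0, 0.15],
    [0, 0, -0.2, 0, 0, 0, 0.15],
    [0, 0, -0.2, 0, 0, 0, 0.15],
    [0, 0, -0.2, 0, 0, 0, 0.15],
    [0, 0, -0.2, 0, 0, 0, 0.15],
  ],
)

```text
time: 17.83
position: [0.652, 0.0235, 0.1395]
tool_rot: [2.182, 2.26, 0.0]
ft_force: [-0.1, 0.7, -0.5]
grip_width: 0.245
grip_force: 20.0
```

>>> step_arm(
  targets=[
    [0, 0, -0.2, 0, 0, 0, 0.15],
    [0, 0, -0.2, 0, 0, 0, 0.15],
    [0, 0, 0, 0, 0, 0, 0.15],
    [0, 0, 0, 0, 0, 0, 0.15],
    [0, 0, 0, 0, 0, 0, 0.15],
  ],
)

```text
time: 18.25
position: [0.652, 0.0234, 0.1357]
tool_rot: [2.182, 2.26, 0.0]
ft_force: [0.8, 0.9, -0.0]
grip_width: 0.247
grip_force: 20.0
```

Foot is 6 mm in with no resistance; continuing through.

>>> step_arm(
  targets=[
    [0, 0, -0.3, 0, 0, 0, 0.15],
    [0, 0, -0.3, 0, 0, 0, 0.15],
    [0, 0, -0.3, 0, 0, 0, 0.15],
    [0, 0, -0.3, 0, 0, 0, 0.15],
    [0, 0, 0, 0, 0, 0, 0.15],
  ],
)

```text
time: 18.67
position: [0.6513, 0.0235, 0.1226]
tool_rot: [-2.182, -2.259, 0.002]
ft_force: [0.2, -0.7, -1.1]
grip_width: 0.246
grip_force: 20.0
```

>>> step_arm(
  targets=[
    [0, 0, -0.4, 0, 0, 0, 0.15],
    [0, 0, -0.4, 0, 0, 0, 0.15],
    [0, 0, -0.4, 0, 0, 0, 0.15],
    [0, 0, 0, 0, 0, 0, 0.15],
    [0, 0, 0, 0, 0, 0, 0.15],
  ],
)

```text
time: 19.08
position: [0.6516, 0.0234, 0.1111]
tool_rot: [-2.182, -2.26, 0.001]
ft_force: [-0.3, 0.9, -0.2]
grip_width: 0.246
grip_force: 20.0
```

>>> step_arm(
  targets=[
    [0, 0, 1.5, 0, 0, 0, 0.15],
    [0, 0, 2, 0, 0, 0, 0.15],
    [0, 0, 1.5, 0, 0, 0, 0.15],
    [0.1, -2.25, 0, 0, 0, 0, 0.15],
    [0.05, -2.25, 0, 0, 0, 0, 0.15],
  ],
)

```text
time: 19.5
position: [0.6547, -0.0197, 0.1633]
tool_rot: [2.177, 2.263, 0.005]
ft_force: [-0.0, -0.1, -0.6]
grip_width: 0.244
grip_force: 20.0
```

>>> step_arm(
  targets=[
    [0, 0, 0, 0, 0, 0, 0.15],
    [0, 0, 0, 0, 0, 0, 0.15],
    [0, 0, 0, 0, 0, 0, 0.15],
    [0, 0, -0.7, 0, 0, 0, 0.15],
    [0, 0, -0.6, 0, 0, 0, 0.15],
  ],
)

```text
time: 19.92
position: [0.6536, -0.02, 0.148]
tool_rot: [-2.18, -2.262, -0.001]
ft_force: [0.5, 0.2, -1.1]
grip_width: 0.243
grip_force: 20.0
```

>>> step_arm(
  targets=[
    [0, 0, -0.2, 0, 0, 0, 0.15],
    [0, 0, -0.2, 0, 0, 0, 0.15],
    [0, 0, -0.1, 0, 0, 0, 0.15],
    [0, 0, 0, 0, 0, 0, 0.15],
    [0, 0, 0, 0, 0, 0, 0.15],
  ],
)

```text
time: 20.33
position: [0.6535, -0.0216, 0.1436]
tool_rot: [2.182, 2.26, 0.0]
ft_force: [-0.8, 0.6, -0.8]
grip_width: 0.249
grip_force: 20.0
```

>>> step_arm(
  targets=[
    [0, 0, -0.1, 0, 0, 0, 0.15],
    [0, 0, -0.1, 0, 0, 0, 0.15],
    [0, 0, 0, 0, 0, 0, 0.15],
    [0, 0, 0, 0, 0, 0, 0.15],
    [0, 0, 0, 0, 0, 0, 0.15],
  ],
)

```text
time: 20.75
position: [0.6537, -0.0217, 0.1423]
tool_rot: [2.182, 2.259, 0.001]
ft_force: [0.0, 0.5, 4.2]
grip_width: 0.249
grip_force: 20.0
```

>>> step_arm(
  targets=[
    [0, 0, -0.05, 0, 0, 0, 0.15],
    [0, 0, -0.05, 0, 0, 0, 0.15],
    [0, 0, 0, 0, 0, 0, 0.15],
    [0, 0, 0, 0, 0, 0, 0.15],
    [0, 0, 0, 0, 0, 0, 0.15],
  ],
)

```text
time: 21.17
position: [0.6538, -0.0217, 0.1422]
tool_rot: [2.182, 2.259, 0.002]
ft_force: [-2.3, 0.0, 8.8]
grip_width: 0.246
grip_force: 20.0
```

```bash
python3 -c "
from dow import *
dow('3',.078,.135)
from fit import *
for n in('side','scene'):
    P=cloud(n,np.load(f'pics/{n}3.npy')); print(n,'caddy',rect(P,.058,.072,(.57,-.32),.16))
"
```

```text
21.1667 [ 0.6538 -0.0217  0.1422] [-2.27969702  0.04552822  8.81664821]
side 157 nrm [-0.96  0.29] off mm 1.53 slope deg 3.7 w 18.6 zmin 0.0784
scene 131 nrm [ 0.86 -0.52] off mm -0.14 slope deg -1.2 w 19.0 zmin 0.0787
side caddy (963, array([ 566.7, -326. ]), array([226.1,  86.3]), 79.06, np.float64(0.0649))
scene caddy (149, array([ 568.6, -327.2]), array([232.6,  88.5]), 78.71, np.float64(0.063))
```

The narrowest hole refuses it: 8.8 N with no advance. Long dowel goes to bay1. I lift and go to the caddy.

>>> step_arm(
  targets=[
    [0, 0, 1, 0, 0, 0, 0.15],
    [0, 0, 2, 0, 0, 0, 0.15],
    [0, 0, 2, 0, 0, 0, 0.15],
    [-1.1, -3.5, 1.5, 0, 0, -3, 0.15],
    [-1.1, -3.8, 0, 0, 0, -3, 0.15],
  ],
)

```text
time: 21.68
position: [0.634, -0.0915, 0.2089]
tool_rot: [2.29, 2.146, 0.008]
ft_force: [1.5, -1.6, 0.1]
grip_width: 0.249
grip_force: 20.0
```

>>> step_arm(
  targets=[
    [-1.1, -3.8, 0, 0, 0, -3, 0.15],
    [-1.1, -3.8, 0, 0, 0, -3, 0.15],
    [-1.1, -3.8, 0, 0, 0, -1, 0.15],
    [-1.1, -3.8, 0, 0, 0, 0, 0.15],
    [-1.1, -3.8, 0, 0, 0, 0, 0.15],
  ],
)

```text
time: 22.1
position: [0.5756, -0.286, 0.2057]
tool_rot: [2.424, 1.999, 0.001]
ft_force: [1.0, -0.8, -0.4]
grip_width: 0.248
grip_force: 20.0
```

>>> step_arm(
  targets=[
    [-1, -4, 0, 0, 0, 0, 0.15],
    [0, 0, 0, 0, 0, 0, 0.15],
    [0, 0, 0, 0, 0, 0, 0.15],
    [0, 0, 0, 0, 0, 0, 0.15],
    [0, 0, 0, 0, 0, 0, 0.15],
  ],
)

```text
time: 22.52
position: [0.5674, -0.3225, 0.2052]
tool_rot: [-2.421, -2.001, -0.001]
ft_force: [-0.0, -1.1, -0.2]
grip_width: 0.245
grip_force: 20.0
```

```bash
cat > cad.py <<'E'
from fit import *
def cad(tag):
    s=ctrl.get_state(); print(s['time'],s['position'],s['tool_rot'],s['ft_force'],s['grip_width'])
    T,im,d=wshot('cw'+tag); P=wcloud(T,d); print('wrist',rect(P,.058,.070,(.567,-.325),.17))
    m=(abs(P[...,2]-.0645)<.006)&(np.hypot(P[...,0]-.567,P[...,1]+.325)<.17); q=P[m][:,:2]; print(q.min(0),q.max(0))
    for n in('side','scene'): im,d=shot(n,n+'c'+tag); print(n,rect(cloud(n,d),.058,.072,(.567,-.325),.17))
E
python3 -c "
from cad import *
cad('1')
im=cv2.imread('pics/cw1.png');cv2.imwrite('pics/v1.png',im)"
```

```text
22.5167 [ 0.56743084 -0.32249633  0.20523144] [-2.42076075e+00 -2.00090221e+00 -1.36303322e-03] [-0.03711698 -1.10103347 -0.16360416] 0.2447926856962668
wrist (2456, array([ 571.9, -303.2]), array([171.9,  86.8]), 78.93, np.float64(0.0648))
[ 0.51570077 -0.39592054] [ 0.6299573  -0.21175862]
side (876, array([ 566.5, -326.4]), array([226.2,  86.2]), 79.05, np.float64(0.0648))
scene (300, array([ 567.6, -328.5]), array([238.8,  90.2]), 78.32, np.float64(0.0631))
```

View pics/v1.png

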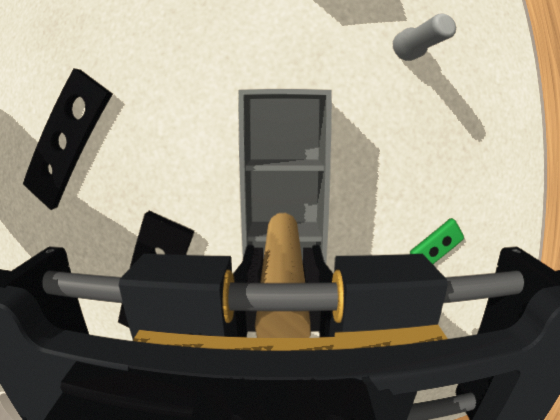

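The caddy is unmoved, with its dividers at (285,167) and (285,240); bay1 is straight below the dowel. I lower it.

>>> step_arm(
  targets=[
    [-0.1, -0.4, -2.5, 0, 0, 0, 0.15],
    [0, 0, -2.5, 0, 0, 0, 0.15],
    [0, 0, -2.5, 0, 0, 0, 0.15],
    [0, 0, -2.5, 0, 0, 0, 0.15],
    [0, 0, -1.5, 0, 0, 0, 0.15],
  ],
)

```text
time: 23.08
position: [0.5649, -0.3264, 0.0877]
tool_rot: [-2.42, -1.999, 0.002]
ft_force: [0.3, 0.6, -0.5]
grip_width: 0.241
grip_force: 20.0
```

>>> step_arm(
  targets=[
    [0, 0, -0.6, 0, 0, 0, 0.15],
    [0, 0, -0.4, 0, 0, 0, 0.15],
    [0, 0, -0.2, 0, 0, 0, 0.15],
    [0, 0, 0, 0, 0, 0, 0.15],
    [0, 0, 0, 0, 0, 0, 0.15],
  ],
)

```text
time: 23.5
position: [0.5662, -0.3289, 0.0798]
tool_rot: [2.422, 1.997, 0.001]
ft_force: [0.1, 0.3, 0.2]
grip_width: 0.252
grip_force: 20.0
```

>>> step_arm(
  targets=[
    [0, 0, -0.1, 0, 0, 0, 0.15],
    [0, 0, -0.1, 0, 0, 0, 0.15],
    [0, 0, 0, 0, 0, 0, 0.15],
    [0, 0, 0, 0, 0, 0, 0.15],
    [0, 0, 0, 0, 0, 0, 0.15],
  ],
)

```text
time: 23.92
position: [0.5654, -0.3286, 0.0767]
tool_rot: [2.424, 1.998, 0.0]
ft_force: [0.1, -0.3, -0.9]
grip_width: 0.251
grip_force: 20.0
```

>>> step_arm(
  targets=[
    [0, 0, -0.1, 0, 0, 0, 0.15],
    [0, 0, -0.1, 0, 0, 0, 0.15],
    [0, 0, 0, 0, 0, 0, 0.15],
    [0, 0, 0, 0, 0, 0, 0.15],
    [0, 0, 0, 0, 0, 0, 0.15],
  ],
)

```text
time: 24.33
position: [0.5654, -0.3286, 0.0745]
tool_rot: [-2.424, -1.998, 0.0]
ft_force: [0.7, -0.3, 1.0]
grip_width: 0.243
grip_force: 20.0
```

>>> step_arm(
  targets=[
    [0, 0, -0.1, 0, 0, 0, 0.15],
    [0, 0, 0, 0, 0, 0, 0.15],
    [0, 0, 0, 0, 0, 0, 0.15],
    [0, 0, 0, 0, 0, 0, 0.15],
    [0, 0, 0, 0, 0, 0, 0.15],
  ],
)

```text
time: 24.75
position: [0.5654, -0.3286, 0.0736]
tool_rot: [2.424, 1.998, 0.0]
ft_force: [-0.3, -0.7, -0.2]
grip_width: 0.249
grip_force: 20.0
```

>>> step_arm(
  targets=[
    [0, 0, -0.1, 0, 0, 0, 0.15],
    [0, 0, 0, 0, 0, 0, 0.15],
    [0, 0, 0, 0, 0, 0, 0.15],
    [0, 0, 0, 0, 0, 0, 0.15],
    [0, 0, 0, 0, 0, 0, 0.15],
  ],
)

```text
time: 25.17
position: [0.5656, -0.3287, 0.0733]
tool_rot: [2.424, 1.998, 0.001]
ft_force: [-1.2, 0.7, 6.1]
grip_width: 0.244
grip_force: 20.0
```

>>> step_arm(
  targets=[
    [0, 0, -0.05, 0, 0, 0, 0.15],
    [0, 0, 0, 0, 0, 0, 0.15],
    [0, 0, 0, 0, 0, 0, 0.15],
    [0, 0, 0, 0, 0, 0, 0.15],
    [0, 0, 0, 0, 0, 0, 0.15],
  ],
)

```text
time: 25.58
position: [0.5656, -0.3288, 0.0732]
tool_rot: [2.424, 1.998, 0.001]
ft_force: [-2.2, 1.6, 7.4]
grip_width: 0.249
grip_force: 20.0
```

Floor contact. Release, rise, and return to the tray.

>>> step_arm(
  targets=[
    [0, 0, 0.05, 0, 0, 0, 0.3],
    [0, 0, 0, 0, 0, 0, 0.4],
    [0, 0, 0, 0, 0, 0, 0.45],
    [0, 0, 0, 0, 0, 0, 0.45],
    [0, 0, 0, 0, 0, 0, 0.45],
  ],
)

```text
time: 26.0
position: [0.5653, -0.3285, 0.0722]
tool_rot: [-2.424, -1.998, 0.0]
ft_force: [-0.6, -0.5, 0.8]
grip_width: 0.437
grip_force: 0.0
```

>>> step_arm(
  targets=[
    [0, 0, 1, 0, 0, 0, 0.45],
    [0, 0, 3, 0, 0, 0, 0.45],
    [0, 0, 4, 0, 0, 0, 0.45],
    [0, 0, 4, 0, 0, 0, 0.45],
    [0, 0, 4, 0, 0, 0, 0.45],
  ],
)

```text
time: 26.42
position: [0.565, -0.3286, 0.235]
tool_rot: [2.424, 1.998, -0.0]
ft_force: [0.8, 0.1, -0.0]
grip_width: 0.452
grip_force: 0.0
```

>>> step_arm(
  targets=[
    [0, 0, 2, 0, 0, 0, 0.45],
    [0, 0, 0, 0, 0, 0, 0.45],
    [0, 0, 0, 0, 0, 0, 0.45],
    [0, 0, 0, 0, 0, 0, 0.45],
    [0, 0, 0, 0, 0, 0, 0.45],
  ],
)

```text
time: 26.83
position: [0.5647, -0.3279, 0.2508]
tool_rot: [-2.422, -1.997, 0.002]
ft_force: [0.5, 0.5, 0.4]
grip_width: 0.447
grip_force: 0.0
```

```bash
python3 -c "
from cad import *
cad('2')
P=wcloud(np.load('pics/cw2_T.npy'),np.load('pics/cw2.npy'))
m=(P[...,2]>.12)&(P[...,2]<.15)&(np.hypot(P[...,0]-.5656,P[...,1]+.3288)<.04); print('cap',m.sum(),P[m].mean(0) if m.any() else '')
for n in('side','scene'):
    Q=cloud(n,np.load(f'pics/{n}c2.npy')); m=(Q[...,2]>.08)&(Q[...,2]<.15)&(np.hypot(Q[...,0]-.5656,Q[...,1]+.3288)<.05); q=Q[m]; print(n,m.sum(),q[q[:,2]>.125].mean(0),q[q[:,2]<.1].mean(0),q[:,2].max())
"
```

```text
26.8333 [ 0.56472983 -0.32787748  0.2508337 ] [-2.42205337e+00 -1.99666023e+00  1.81351993e-03] [0.53665728 0.4747351  0.41984779] 0.44746825987325795
wrist (2669, array([ 566.8, -329.2]), array([225.7,  86.8]), 78.95, np.float64(0.0648))
[ 0.50436403 -0.44568202] [ 0.6306574  -0.21108716]
side (1010, array([ 566.6, -326.1]), array([227.2,  86.2]), 79.07, np.float64(0.0649))
scene (306, array([ 569. , -325.3]), array([232.7,  89. ]), 78.49, np.float64(0.063))
cap 508 [ 0.56435433 -0.32860848  0.13362863]
side 276 [ 0.5631174  -0.3301432   0.13360898] [ 0.56152942 -0.33499163  0.08980587] 0.13798706230311364
scene 119 [ 0.5664523  -0.32558575  0.13204827] [ 0.56818033 -0.32209893  0.08926105] 0.13701549276928154
```

Long dowel stands in bay1. Now the short one.

>>> step_arm(
  targets=[
    [0, 4, 0, 0, 0, 1.3, 0.5],
    [0, 4, 0, 0, 0, 1.3, 0.5],
    [0, 4, 0, 0, 0, 1.3, 0.5],
    [0, 4, 0, 0, 0, 1.3, 0.5],
    [0, 4, 0, 0, 0, 1.3, 0.5],
  ],
)

```text
time: 27.4
position: [0.5648, -0.1267, 0.252]
tool_rot: [-2.306, -2.133, 0.001]
ft_force: [1.2, 0.0, 0.6]
grip_width: 0.496
grip_force: 0.0
```

>>> step_arm(
  targets=[
    [0, 4, 0, 0, 0, 1.3, 0.5],
    [0, 4, 0, 0, 0, 1.3, 0.5],
    [0, 4, 0, 0, 0, 1.3, 0.5],
    [0, 4, 0, 0, 0, 1.3, 0.5],
    [0, 4, 0, 0, 0, 1.0, 0.5],
  ],
)

```text
time: 27.82
position: [0.5647, 0.0733, 0.2521]
tool_rot: [-2.187, -2.255, 0.001]
ft_force: [1.1, 0.0, 0.6]
grip_width: 0.501
grip_force: 0.0
```

>>> step_arm(
  targets=[
    [0, 4, 0, 0, 0, 0, 0.5],
    [0, 4, 0, 0, 0, 0, 0.5],
    [0, 4, 0, 0, 0, 0, 0.5],
    [0, 3.3, 0, 0, 0, 0, 0.5],
    [0, 0, 0, 0, 0, 0, 0.5],
  ],
)

```text
time: 28.23
position: [0.5627, 0.2347, 0.2508]
tool_rot: [-2.171, -2.265, -0.001]
ft_force: [-0.8, 1.0, -0.4]
grip_width: 0.499
grip_force: 0.0
```

>>> step_arm(
  targets=[
    [0, 0, 0, 0, 0, 0, 0.5],
    [0, 0, 0, 0, 0, 0, 0.5],
    [0, 0, 0, 0, 0, 0, 0.5],
    [0, 0, 0, 0, 0, 0, 0.5],
    [0, 0, 0, 0, 0, 0, 0.5],
  ],
)

```text
time: 28.65
position: [0.5658, 0.2229, 0.2528]
tool_rot: [2.191, 2.251, 0.0]
ft_force: [0.3, -0.1, 0.3]
grip_width: 0.499
grip_force: 0.0
```

```bash
python3 -c "
from cap import *
caps('w10',[('short',(.5625,.2245),.1)])"
```

```text
28.65 [0.5657632  0.22287371 0.25278167] [2.19094036e+00 2.25123327e+00 3.53073422e-04] 0.49938317799477205 [-0.77070656 -0.31874101]
short 592 mean [0.5626 0.2248 0.0998] circ 562.6 224.0 13.9
```

>>> step_arm(
  targets=[
    [-0.2, 0.25, -3, 0, 0, 0, 0.55],
    [0, 0, -3, 0, 0, 0, 0.55],
    [0, 0, -3, 0, 0, 0, 0.55],
    [0, 0, -3, 0, 0, 0, 0.55],
    [0, 0, -2, 0, 0, 0, 0.55],
  ],
)

```text
time: 29.12
position: [0.5621, 0.2258, 0.1098]
tool_rot: [-2.189, -2.253, 0.004]
ft_force: [0.2, 0.1, -1.1]
grip_width: 0.546
grip_force: 0.0
```

>>> step_arm(
  targets=[
    [0, 0, -2, 0, 0, 0, 0.55],
    [0, 0, -2, 0, 0, 0, 0.55],
    [0, 0, -0.4, 0, 0, 0, 0.5],
    [0, 0, 0, 0, 0, 0, 0.4],
    [0, 0, 0, 0, 0, 0, 0.3],
  ],
)

```text
time: 29.53
position: [0.564, 0.2268, 0.0695]
tool_rot: [2.188, 2.253, 0.001]
ft_force: [-0.8, 0.2, 0.1]
grip_width: 0.428
grip_force: 0.0
```

>>> step_arm(
  targets=[
    [0, 0, 0, 0, 0, 0, 0.2],
    [0, 0, 0, 0, 0, 0, 0.2],
    [0, 0, 0, 0, 0, 0, 0.2],
    [0, 0, 0, 0, 0, 0, 0.2],
    [0, 0, 0, 0, 0, 0, 0.2],
  ],
)

```text
time: 29.95
position: [0.5646, 0.2274, 0.0703]
tool_rot: [2.188, 2.253, 0.004]
ft_force: [-0.6, 0.4, 5.7]
grip_width: 0.316
grip_force: 20.0
```

>>> step_arm(
  targets=[
    [0, 0, 1, 0, 0, 0, 0.2],
    [0, 0, 3, 0, 0, 0, 0.2],
    [0, 0, 3, 0, 0, 0, 0.2],
    [0, 0, 3, 0, 0, 0, 0.2],
    [0, 0, 1.5, 0, 0, 0, 0.2],
  ],
)

```text
time: 30.37
position: [0.5647, 0.2274, 0.188]
tool_rot: [2.188, 2.253, 0.007]
ft_force: [-0.0, -0.2, 0.1]
grip_width: 0.312
grip_force: 20.0
```

>>> step_arm(
  targets=[
    [1.7, -3, 0, 0, 0, 0, 0.2],
    [1.7, -3, 0, 0, 0, 0, 0.2],
    [1.7, -3, 0, 0, 0, 0, 0.2],
    [1.7, -3, 0, 0, 0, 0, 0.2],
    [1.75, -3.25, 0, 0, 0, 0, 0.2],
  ],
)

```text
time: 30.78
position: [0.6491, 0.0739, 0.1841]
tool_rot: [-2.186, -2.255, -0.001]
ft_force: [-0.1, 0.3, -0.3]
grip_width: 0.314
grip_force: 20.0
```

>>> step_arm(
  targets=[
    [0, 0, 0, 0, 0, 0, 0.2],
    [0, 0, 0, 0, 0, 0, 0.2],
    [0, 0, 0, 0, 0, 0, 0.2],
    [0, 0, 0, 0, 0, 0, 0.2],
    [0, 0, 0, 0, 0, 0, 0.2],
  ],
)

```text
time: 31.2
position: [0.6483, 0.0767, 0.1835]
tool_rot: [-2.184, -2.257, -0.001]
ft_force: [0.3, 0.5, -0.4]
grip_width: 0.318
grip_force: 20.0
```

```bash
python3 -c "
from dow import *
dow('4',.1,.175)
# plate relation check in side: long ref in hole1 state unavailable; also plate edges
from edge import *
Q=cloud('side',np.load('pics/side4.npy')); im=cv2.imread('pics/side4.png'); hs=cv2.cvtColor(im,40)
a=np.radians(1.87);ex=np.array([np.cos(a),np.sin(a)]);ey=np.array([-ex[1],ex[0]]);q=Q[...,:2]-[.651,.0214];X=q@ex*1000;Y=q@ey*1000
m=(abs(Q[...,2]-.074)<.005)&(abs(X)<40)&(abs(Y)<95)&(hs[...,2]>95); print(m.sum(),np.percentile(Y[m],[1,99]),[(y,X[m&(abs(Y-y)<3)].min().round(1),X[m&(abs(Y-y)<3)].max().round(1)) for y in(-80,-65,-20)])
"
```

```text
31.2 [0.6483 0.0767 0.1835] [ 0.30364629  0.51588295 -0.43157033]
side 193 nrm [-0.97  0.25] off mm 1.62 slope deg 5.8 w 24.5 zmin 0.1202
scene 186 nrm [ 0.83 -0.56] off mm 0.84 slope deg -6.1 w 25.7 zmin 0.1155
1180 [-87.07265422  91.17892896] [(-80, np.float64(-33.1), np.float64(29.3)), (-65, np.float64(-32.8), np.float64(30.4)), (-20, np.float64(-32.7), np.float64(31.5))]
```

```bash
python3 -c "
from h import *
o=[]
for n in('side','scene'):
    im=cv2.imread(f'pics/{n}4.png'); u,v=proj(n,[.648,.075,.15])[0].astype(int); o.append(cv2.resize(im[v-40:v+60,u-45:u+45],(390,433),interpolation=2))
cv2.imwrite('pics/v2.png',np.hstack(o))"
```

```text
(no output)
```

View pics/v2.png

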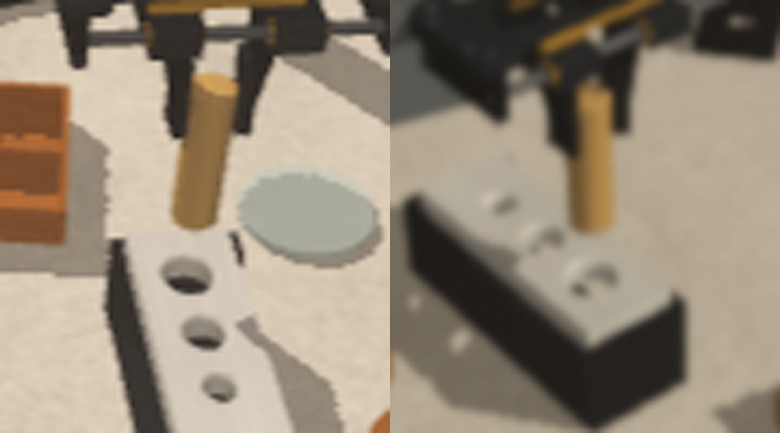

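```bash
python3 -c "
from h import *
for tag,xy,lo,hi,S in(('4',(.648,.0755),.122,.165,105),('2',(.6485,.0735),.13,.175,60)):
  for n in('side','scene'):
    a=proj(n,[[*xy,.12],[*xy,.2]]); e=a[1]-a[0]
    im=cv2.imread(f'pics/{n}{tag}.png'); P=cloud(n,np.load(f'pics/{n}{tag}.npy')); hs=cv2.cvtColor(im,40)
    m=(hs[...,1]>60)&(P[...,2]>lo)&(P[...,2]<hi)&(np.hypot(P[...,0]-xy[0],P[...,1]-xy[1])<.03)
    r=[(v,np.mean([np.where(m[v])[0].min(),np.where(m[v])[0].max()]),m[v].sum()) for v in range(420) if m[v].sum()>3]; r=np.array(r)
    f=np.polyfit(r[:,0],r[:,1],1); print(tag,n,'pred du/dv',(e[0]/e[1]).round(3),'obs',f[0].round(3),'lean deg',np.degrees(f[0]-e[0]/e[1]).round(1),'widths',r[:,2])
"
```

```text
4 side pred du/dv -0.144 obs -0.13 lean deg 0.8 widths [ 5. 11. 11. 11. 11. 11. 12. 12. 11. 11. 11. 11. 10.  6.]
4 scene pred du/dv 0.033 obs 0.012 lean deg -1.2 widths [ 4.  8. 11. 11. 11. 11. 11. 11. 11. 11. 11. 11.  9.  7.  5.]
2 side pred du/dv -0.144 obs -0.107 lean deg 2.1 widths [5. 9. 9. 8. 9. 9. 8. 9. 9. 9. 9. 9. 8. 7. 4.]
2 scene pred du/dv 0.034 obs 0.03 lean deg -0.3 widths [7. 9. 9. 9. 8. 8. 8. 8. 8. 8. 8. 8. 8. 7.]
```

v2 shows the dowel upright over the widest hole: no real lean once perspective is taken out. I align and lower it.

>>> step_arm(
  targets=[
    [0.15, -0.15, -1.5, 0, 0, 0, 0.2],
    [0, 0, -1.5, 0, 0, 0, 0.2],
    [0, 0, -0.5, 0, 0, 0, 0.2],
    [0, 0, 0, 0, 0, 0, 0.2],
    [0, 0, 0, 0, 0, 0, 0.2],
  ],
)

```text
time: 31.72
position: [0.6503, 0.0734, 0.1488]
tool_rot: [-2.187, -2.255, 0.0]
ft_force: [0.3, -0.7, -0.9]
grip_width: 0.316
grip_force: 20.0
```

>>> step_arm(
  targets=[
    [0, 0, -0.3, 0, 0, 0, 0.2],
    [0, 0, -0.3, 0, 0, 0, 0.2],
    [0, 0, -0.2, 0, 0, 0, 0.2],
    [0, 0, 0, 0, 0, 0, 0.2],
    [0, 0, 0, 0, 0, 0, 0.2],
  ],
)

```text
time: 32.13
position: [0.6504, 0.0729, 0.1406]
tool_rot: [2.188, 2.254, -0.0]
ft_force: [-0.4, 0.3, -0.1]
grip_width: 0.316
grip_force: 20.0
```

>>> step_arm(
  targets=[
    [0, 0, -0.1, 0, 0, 0, 0.2],
    [0, 0, -0.1, 0, 0, 0, 0.2],
    [0, 0, -0.1, 0, 0, 0, 0.2],
    [0, 0, 0, 0, 0, 0, 0.2],
    [0, 0, 0, 0, 0, 0, 0.2],
  ],
)

```text
time: 32.55
position: [0.6508, 0.0732, 0.1389]
tool_rot: [2.188, 2.254, 0.002]
ft_force: [-0.9, 0.0, 5.4]
grip_width: 0.315
grip_force: 20.0
```

Contact at the rim, with the TCP 2 mm short in y. I back off, correct, and retry.

>>> step_arm(
  targets=[
    [0, 0, 0.4, 0, 0, 0, 0.2],
    [0, 0.2, 0, 0, 0, 0, 0.2],
    [0, 0, 0, 0, 0, 0, 0.2],
    [0, 0, 0, 0, 0, 0, 0.2],
    [0, 0, 0, 0, 0, 0, 0.2],
  ],
)

```text
time: 32.97
position: [0.6502, 0.0749, 0.1412]
tool_rot: [-2.188, -2.254, 0.001]
ft_force: [0.1, 0.3, -0.2]
grip_width: 0.317
grip_force: 20.0
```

>>> step_arm(
  targets=[
    [0, 0, -0.2, 0, 0, 0, 0.2],
    [0, 0, -0.2, 0, 0, 0, 0.2],
    [0, 0, -0.1, 0, 0, 0, 0.2],
    [0, 0, 0, 0, 0, 0, 0.2],
    [0, 0, 0, 0, 0, 0, 0.2],
  ],
)

```text
time: 33.38
position: [0.6503, 0.0749, 0.1364]
tool_rot: [-2.188, -2.254, 0.0]
ft_force: [0.8, -0.7, -0.9]
grip_width: 0.316
grip_force: 20.0
```

>>> step_arm(
  targets=[
    [0, 0, -0.1, 0, 0, 0, 0.2],
    [0, 0, -0.1, 0, 0, 0, 0.2],
    [0, 0, 0, 0, 0, 0, 0.2],
    [0, 0, 0, 0, 0, 0, 0.2],
    [0, 0, 0, 0, 0, 0, 0.2],
  ],
)

```text
time: 33.8
position: [0.6504, 0.0749, 0.1346]
tool_rot: [2.188, 2.254, 0.0]
ft_force: [0.1, 0.2, 0.3]
grip_width: 0.315
grip_force: 20.0
```

It's going in freely. Through the hole (about 27 mm below the top), then up and over to the middle hole.

>>> step_arm(
  targets=[
    [0, 0, -0.3, 0, 0, 0, 0.2],
    [0, 0, -0.3, 0, 0, 0, 0.2],
    [0, 0, -0.3, 0, 0, 0, 0.2],
    [0, 0, -0.3, 0, 0, 0, 0.2],
    [0, 0, 0, 0, 0, 0, 0.2],
  ],
)

```text
time: 34.22
position: [0.6498, 0.0749, 0.1215]
tool_rot: [-2.188, -2.254, 0.002]
ft_force: [-0.5, 0.3, -1.3]
grip_width: 0.311
grip_force: 20.0
```

>>> step_arm(
  targets=[
    [0, 0, -0.3, 0, 0, 0, 0.2],
    [0, 0, -0.3, 0, 0, 0, 0.2],
    [0, 0, -0.3, 0, 0, 0, 0.2],
    [0, 0, -0.3, 0, 0, 0, 0.2],
    [0, 0, 0, 0, 0, 0, 0.2],
  ],
)

```text
time: 34.63
position: [0.6499, 0.0749, 0.1096]
tool_rot: [-2.188, -2.254, 0.002]
ft_force: [-0.3, -0.5, -1.0]
grip_width: 0.318
grip_force: 20.0
```

>>> step_arm(
  targets=[
    [0, 0, 0, 0, 0, 0, 0.2],
    [0, 0, 1, 0, 0, 0, 0.2],
    [0, 0, 1.5, 0, 0, 0, 0.2],
    [0, 0, 1.5, 0, 0, 0, 0.2],
    [0, 0, 0.8, 0, 0, 0, 0.2],
  ],
)

```text
time: 35.05
position: [0.6516, 0.0749, 0.1615]
tool_rot: [2.187, 2.252, 0.005]
ft_force: [-0.2, 0.3, 0.4]
grip_width: 0.318
grip_force: 20.0
```

>>> step_arm(
  targets=[
    [0.1, -2.5, 0, 0, 0, 0, 0.2],
    [0.1, -2.5, 0, 0, 0, 0, 0.2],
    [0, 0, 0, 0, 0, 0, 0.2],
    [0, 0, 0, 0, 0, 0, 0.2],
    [0, 0, 0, 0, 0, 0, 0.2],
  ],
)

```text
time: 35.47
position: [0.6525, 0.0255, 0.1589]
tool_rot: [-2.188, -2.254, -0.001]
ft_force: [0.2, 0.6, 0.4]
grip_width: 0.314
grip_force: 20.0
```

>>> step_arm(
  targets=[
    [-0.05, 0, -0.6, 0, 0, 0, 0.2],
    [0, 0, -0.6, 0, 0, 0, 0.2],
    [0, 0, -0.3, 0, 0, 0, 0.2],
    [0, 0, 0, 0, 0, 0, 0.2],
    [0, 0, 0, 0, 0, 0, 0.2],
  ],
)

```text
time: 35.88
position: [0.6515, 0.0254, 0.1429]
tool_rot: [-2.187, -2.254, 0.001]
ft_force: [0.9, -0.4, -1.2]
grip_width: 0.315
grip_force: 20.0
```

>>> step_arm(
  targets=[
    [0, 0, -0.2, 0, 0, 0, 0.2],
    [0, 0, -0.1, 0, 0, 0, 0.2],
    [0, 0, -0.1, 0, 0, 0, 0.2],
    [0, 0, 0, 0, 0, 0, 0.2],
    [0, 0, 0, 0, 0, 0, 0.2],
  ],
)

```text
time: 36.3
position: [0.6519, 0.0249, 0.1396]
tool_rot: [2.188, 2.254, 0.0]
ft_force: [0.1, -0.6, -0.7]
grip_width: 0.32
grip_force: 20.0
```

>>> step_arm(
  targets=[
    [0, 0, -0.1, 0, 0, 0, 0.2],
    [0, 0, 0, 0, 0, 0, 0.2],
    [0, 0, 0, 0, 0, 0, 0.2],
    [0, 0, 0, 0, 0, 0, 0.2],
    [0, 0, 0, 0, 0, 0, 0.2],
  ],
)

```text
time: 36.72
position: [0.6521, 0.0249, 0.1392]
tool_rot: [2.188, 2.254, 0.001]
ft_force: [-0.9, 0.2, 5.0]
grip_width: 0.317
grip_force: 20.0
```

>>> step_arm(
  targets=[
    [0, 0, -0.08, 0, 0, 0, 0.2],
    [0, 0, 0, 0, 0, 0, 0.2],
    [0, 0, 0, 0, 0, 0, 0.2],
    [0, 0, 0, 0, 0, 0, 0.2],
    [0, 0, 0, 0, 0, 0, 0.2],
  ],
)

```text
time: 37.13
position: [0.6523, 0.0249, 0.1392]
tool_rot: [2.188, 2.254, 0.002]
ft_force: [-1.7, 0.1, 9.2]
grip_width: 0.318
grip_force: 20.0
```

```bash
python3 -c "
from fit import *
s=ctrl.get_state();print(s['position'],s['ft_force'],s['grip_width'])
for n in('side','scene'):
    im,d=shot(n,n+'5'); print(n,'caddy',rect(cloud(n,d),.058,.072,(.567,-.325),.2))
"
```

```text
[0.65225629 0.02486226 0.13919969] [-1.74675596  0.12683588  9.23701114] 0.31825389761257356
side caddy (1019, array([ 597. , -332.1]), array([225.9,  86.6]), 79.07, np.float64(0.0648))
scene caddy (257, array([ 598.5, -334. ]), array([230.8,  88.1]), 79.09, np.float64(0.0631))
```

The middle hole refuses it (9.2 N, no advance), so the short dowel goes to bay0. The caddy has been knocked to about (0.597,-0.332), so I re-aim for it.

>>> step_arm(
  targets=[
    [0, 0, 1, 0, 0, 0, 0.2],
    [0, 0, 2, 0, 0, 0, 0.2],
    [0, 0, 2, 0, 0, 0, 0.2],
    [-0.5, -3.5, 2, 0, 0, -3, 0.2],
    [-0.5, -3.5, 0.5, 0, 0, -3, 0.2],
  ],
)

```text
time: 37.65
position: [0.6439, -0.0425, 0.2159]
tool_rot: [2.297, 2.139, 0.007]
ft_force: [0.3, -2.0, 0.5]
grip_width: 0.318
grip_force: 20.0
```

>>> step_arm(
  targets=[
    [-0.5, -3.5, 0, 0, 0, -3, 0.2],
    [-0.5, -3.5, 0, 0, 0, -3, 0.2],
    [-0.5, -3.5, 0, 0, 0, -0.5, 0.2],
    [-0.5, -3.5, 0, 0, 0, 0, 0.2],
    [-0.5, -3.5, 0, 0, 0, 0, 0.2],
  ],
)

```text
time: 38.07
position: [0.6165, -0.2215, 0.2127]
tool_rot: [-2.42, -2.003, -0.0]
ft_force: [0.6, -0.7, -1.0]
grip_width: 0.318
grip_force: 20.0
```

>>> step_arm(
  targets=[
    [-0.6, -3.8, 0, 0, 0, 0, 0.2],
    [0, 0, 0, 0, 0, 0, 0.2],
    [0, 0, 0, 0, 0, 0, 0.2],
    [0, 0, 0, 0, 0, 0, 0.2],
    [0, 0, 0, 0, 0, 0, 0.2],
  ],
)

```text
time: 38.48
position: [0.6116, -0.2561, 0.2124]
tool_rot: [-2.417, -2.005, -0.001]
ft_force: [1.0, 0.3, -0.6]
grip_width: 0.314
grip_force: 20.0
```

```bash
sed -i 's/(.567,-.325),.17/(.597,-.332),.18/; s/P\[...,0\]-.567,P\[...,1\]+.325/P[...,0]-.597,P[...,1]+.332/' cad.py; sed -i 's/(.567,-.325),.17/(.597,-.332),.18/g' cad.py; python3 -c "
from cad import *
cad('3')"
```

```text
38.4833 [ 0.61161897 -0.25605075  0.21237965] [-2.41742261e+00 -2.00488775e+00 -1.04462865e-03] [ 1.01531048  0.25325485 -0.61044775] 0.31354970438297985
wrist (1480, array([ 599. , -324.7]), array([205.5,  86.7]), 78.8, np.float64(0.0648))
[ 0.53838615 -0.42857601] [ 0.66064893 -0.21626756]
side (1041, array([ 597., -332.]), array([227. ,  86.5]), 79.04, np.float64(0.0648))
scene (300, array([ 598.6, -333.9]), array([238.9,  87.6]), 78.85, np.float64(0.0631))
```

View pics/cw3.png

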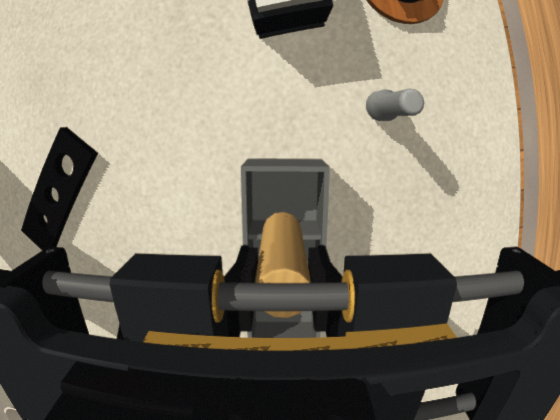

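cw3 shows bay0 empty at (285,195), divider near row 237, with the dowel above it. I lower it.

>>> step_arm(
  targets=[
    [0, -0.4, -2.5, 0, 0, 0, 0.2],
    [0, 0, -3, 0, 0, 0, 0.2],
    [0, 0, -3, 0, 0, 0, 0.2],
    [0, 0, -2.5, 0, 0, 0, 0.2],
    [0, 0, -1.5, 0, 0, 0, 0.2],
  ],
)

```text
time: 39.05
position: [0.6097, -0.2599, 0.0844]
tool_rot: [-2.416, -2.002, 0.003]
ft_force: [0.2, 0.4, -0.7]
grip_width: 0.315
grip_force: 20.0
```

>>> step_arm(
  targets=[
    [0, 0, -0.6, 0, 0, 0, 0.2],
    [0, 0, -0.4, 0, 0, 0, 0.2],
    [0, 0, 0, 0, 0, 0, 0.2],
    [0, 0, 0, 0, 0, 0, 0.2],
    [0, 0, 0, 0, 0, 0, 0.2],
  ],
)

```text
time: 39.47
position: [0.6119, -0.2624, 0.0794]
tool_rot: [2.419, 2.001, 0.002]
ft_force: [0.5, 0.3, -0.7]
grip_width: 0.317
grip_force: 20.0
```

>>> step_arm(
  targets=[
    [0, 0, -0.15, 0, 0, 0, 0.2],
    [0, 0, -0.1, 0, 0, 0, 0.2],
    [0, 0, 0, 0, 0, 0, 0.2],
    [0, 0, 0, 0, 0, 0, 0.2],
    [0, 0, 0, 0, 0, 0, 0.2],
  ],
)

```text
time: 39.88
position: [0.6109, -0.2621, 0.0754]
tool_rot: [2.421, 2.002, 0.0]
ft_force: [0.1, 0.1, 0.6]
grip_width: 0.317
grip_force: 20.0
```

>>> step_arm(
  targets=[
    [0, 0, -0.15, 0, 0, 0, 0.2],
    [0, 0, -0.1, 0, 0, 0, 0.2],
    [0, 0, 0, 0, 0, 0, 0.2],
    [0, 0, 0, 0, 0, 0, 0.2],
    [0, 0, 0, 0, 0, 0, 0.2],
  ],
)

```text
time: 40.3
position: [0.6109, -0.2621, 0.0727]
tool_rot: [2.421, 2.002, -0.0]
ft_force: [0.3, 0.7, -0.2]
grip_width: 0.314
grip_force: 20.0
```

>>> step_arm(
  targets=[
    [0, 0, -0.1, 0, 0, 0, 0.2],
    [0, 0, -0.1, 0, 0, 0, 0.2],
    [0, 0, 0, 0, 0, 0, 0.2],
    [0, 0, 0, 0, 0, 0, 0.2],
    [0, 0, 0, 0, 0, 0, 0.2],
  ],
)

```text
time: 40.72
position: [0.6109, -0.2621, 0.0708]
tool_rot: [2.421, 2.002, 0.0]
ft_force: [0.1, -0.1, -1.7]
grip_width: 0.314
grip_force: 20.0
```

>>> step_arm(
  targets=[
    [0, 0, -0.1, 0, 0, 0, 0.2],
    [0, 0, 0, 0, 0, 0, 0.2],
    [0, 0, 0, 0, 0, 0, 0.2],
    [0, 0, 0, 0, 0, 0, 0.2],
    [0, 0, 0, 0, 0, 0, 0.2],
  ],
)

```text
time: 41.13
position: [0.6111, -0.2623, 0.0703]
tool_rot: [2.42, 2.002, 0.001]
ft_force: [-0.7, 1.5, 4.6]
grip_width: 0.316
grip_force: 20.0
```

Floor contact. Release and rise, then verify.

>>> step_arm(
  targets=[
    [0, 0, 0, 0, 0, 0, 0.35],
    [0, 0, 0, 0, 0, 0, 0.42],
    [0, 0, 0, 0, 0, 0, 0.5],
    [0, 0, 0, 0, 0, 0, 0.5],
    [0, 0, 0, 0, 0, 0, 0.5],
  ],
)

```text
time: 41.55
position: [0.6107, -0.2619, 0.0694]
tool_rot: [-2.42, -2.002, 0.0]
ft_force: [0.4, 0.1, -0.0]
grip_width: 0.485
grip_force: 0.0
```

>>> step_arm(
  targets=[
    [0, 0, 1, 0, 0, 0, 0.5],
    [0, 0, 3, 0, 0, 0, 0.5],
    [0, 0, 4, 0, 0, 0, 0.5],
    [0, 0, 4, 0, 0, 0, 0.5],
    [0, 0, 4, 0, 0, 0, 0.5],
  ],
)

```text
time: 41.97
position: [0.6105, -0.2622, 0.2323]
tool_rot: [2.421, 2.002, 0.0]
ft_force: [0.3, -0.1, 0.2]
grip_width: 0.498
grip_force: 0.0
```

>>> step_arm(
  targets=[
    [0, 1, 2, 0, 0, 0, 0.5],
    [0, 2, 0, 0, 0, 0, 0.5],
    [0, 2, 0, 0, 0, 0, 0.5],
    [0, 0, 0, 0, 0, 0, 0.5],
    [0, 0, 0, 0, 0, 0, 0.5],
  ],
)

```text
time: 42.38
position: [0.6114, -0.2106, 0.2505]
tool_rot: [2.418, 2.006, 0.002]
ft_force: [-0.6, -0.2, -0.4]
grip_width: 0.501
grip_force: 0.0
```

```bash
python3 -c "
from edge import *
s=ctrl.get_state();print(s['time'],s['position'],s['ft_force'])
im,d=shot('side','side9'); Q=cloud('side',d)
C=np.array([.651,.0214]); a=np.radians(1.87);ex=np.array([np.cos(a),np.sin(a)]);ey=np.array([-ex[1],ex[0]]);q=Q[...,:2]-C;X=q@ex*1000;Y=q@ey*1000
m=(abs(Q[...,2]-.074)<.006)&(abs(X)<28)&(abs(Y)<85); k=Q[m]; print('plate tilt/z',np.linalg.lstsq(np.c_[k[:,:2]-C,np.ones(len(k))],k[:,2],rcond=None)[0].round(4))
for nm,c,h in(('long',(.597,-.332),.135),('short',(.611,-.262),.1)):
    m=(abs(Q[...,2]-h)<.006)&(np.hypot(Q[...,0]-c[0],Q[...,1]-c[1])<.03); print(nm,m.sum(),Q[m].mean(0))
T,im2,d=wshot('w11')
cv2.imwrite('pics/v9.png',np.hstack([cv2.resize(im[120:400,200:460],(390,420)),im2[:,95:505]]))"
```

```text
42.3833 [ 0.61138141 -0.21055518  0.25050075] [-0.59348861 -0.21857405 -0.37648026]
plate tilt/z [ 0.0084 -0.0018  0.074 ]
long 0 [nan nan nan]
short 145 [ 0.60770144 -0.26476343  0.09984786]<string>:8: RuntimeWarning: Mean of empty slice.
  ret = um.true_divide(
```

View pics/v9.png

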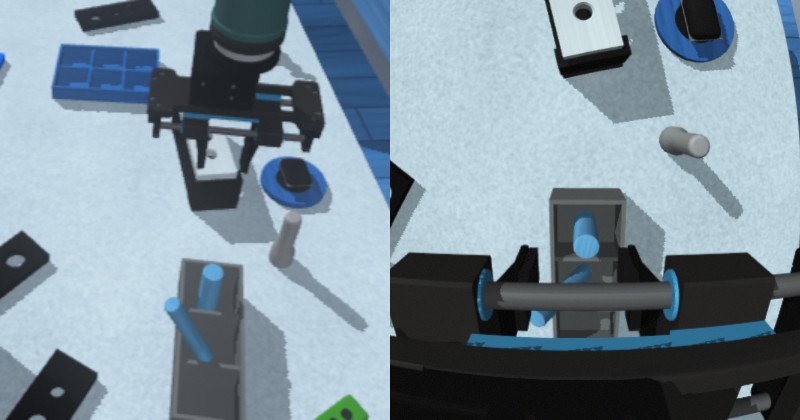

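The last views show the short dowel upright in bay0 and the plate seated. The long dowel is still in bay1 but leans over the caddy's left wall, at (188,330) in the left half, evidently from the knock. I'll measure the lean.

```bash
python3 -c "
from h import *
def lean(n,P,im):
    hs=cv2.cvtColor(im,41); m=(hs[...,1]>70)&(P[...,2]>.008)&(P[...,2]<.16)&(np.hypot(P[...,0]-.59,P[...,1]+.335)<.09)
    a=np.radians(-11);ex=np.array([np.cos(a),np.sin(a)]);ey=np.array([-ex[1],ex[0]]);q=P[...,:2]-[.598,-.332];X=q@ex*1000;Y=q@ey*1000
    m&=(Y<34); k,l,st,_=cv2.connectedComponentsWithStats(m.astype(np.uint8)); 
    i=1+np.argmax(st[1:,4]); mm=l==i; A=np.c_[X[mm],Y[mm],P[...,2][mm]*1000]; c=A.mean(0); d=np.linalg.svd(A-c,full_matrices=False)[2][0]; d*=np.sign(d[2]); t=(A-c)@d
    print(n,mm.sum(),'dir',d.round(3),'lean',np.degrees(np.arccos(d[2])).round(1),'len',np.ptp(t).round(0),'low',(c+d*np.percentile(t,1)).round(0),'top',(c+d*np.percentile(t,99)).round(0))
for n in('side5','sidec3','side9'):
    im=cv2.imread(f'pics/{n}.png'); im=im[:,:,::-1] if n=='side9x' else im
    lean(n,cloud('side',np.load(f'pics/{n}.npy')),cv2.imread(f'pics/{n}.png')[:,:,::-1].copy())
im,d=shot('scene','scene9'); lean('scene9',cloud('scene',d),im)
"
```

```text
side5 495 dir [-0.311  0.023  0.95 ] lean 18.2 len 132.0 low [ -2. -10.  16.] top [-41.  -7. 135.]
sidec3 524 dir [-0.434  0.014  0.901] lean 25.7 len 135.0 low [ 1. -9. 16.] top [-54.  -7. 131.]
side9 522 dir [-0.435  0.02   0.9  ] lean 25.8 len 132.0 low [ 1. -9. 17.] top [-54.  -7. 130.]
scene9 185 dir [-0.357  0.222  0.907] lean 24.8 len 132.0 low [ -8. -18.  20.] top [-50.   8. 128.]
```

The caddy knock tipped the long dowel: it was already leaning at t=37 s, before I came back. It now rests stably at 26°, foot on bay1's floor. Handling it again after the short one would break the order, so I leave it and hand in.

```bash
python3 -c "
from bench import ctrl
print(ctrl.close_job())"
```

```text
the job is handed in; nothing more can be done
None
```

I handed the job in: the plate is seated flat and square with the widest hole on the left, the long dowel is in bay1 and the short one in bay0. The long dowel leans about 26° in its bay because the caddy was knocked after I placed it. I left it there rather than handle it again out of order.

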